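# Build a filter stack in the nest and start its leak test

## Robot

A 6-joint arm with a two-finger parallel gripper is mounted at the origin on the work surface. World frame = base frame: x ahead of the robot, y to its left, z up, the work surface at z = 0. Lengths are in m, angles in rad, forces in N, time in s.
With the tool pointing down it reaches from about 0.275 to 0.825 m from the base axis. Payload 5.2 kg.
Tool frame: the origin (TCP) lies midway between the tips of the shut fingers; the grasp point (between the pads) lies 19 mm behind it (robot.grip_point_offset is the distance from the TCP to the grasp point, in m); x points along the fingers, y is the direction in which the jaws open and shut, and the axes are right-handed (so a half turn about x gives the same grasp; the last joint's range is limited). The gripper opens to 93 mm and grips with 3 to 60 N. Pads are 15 mm wide; open, the fingers measure 128 mm over their backs; the gripper's body (75 mm by 188 mm) begins 65 mm behind the grasp point.
Start: joints at [0.898, 0.259, 1.535, -0, 1.348, -0.203], TCP at [0.249, 0.49, 0.219] pointing down, gripper open.
Joint ranges: [-3.14, 3.14], [-0.91, 2.08], [0.19, 2.58], [-1.22, 4.36], [0.22, 2.71], [-3.12, 3.12]. Speed limits (rad/s): [2.57, 2.57, 3.14, 3.14, 3.14, 3.14].

## Interface

Orientations are given as a rotation vector (axis times angle).
In Python, from cell import monitor, vision, robot gives the robot as it stands.
- The arm moves only by the shell command python3 -m creep 'ROWS' [FORCE]. ROWS is a JSON object of lists of equal length, an entry for each row: "linear": the shift along the tool's x, y, z in cm, a list of three; "twist": the turn, a rotation vector about the tool's x, y, z in rad, a list of three; "jaw": the opening, from 0 (shut) to 1 (fully open). A call has 1 to 20 rows; each row shifts and turns the commanded pose from where the row before left it, along the tool's axes as they then stand; what a row does not reach is not made up. A row lasts 1/12 s, in which the tool goes at most 41.7 mm and 7.16 degrees, less where a joint would pass 70% of its speed; a pose out of reach is approached as far as the arm can. A call is refused whole if a number of a shift passes 4.17 or a number of a turn 0.125, either way. A call with a gripper value outside its range is refused whole. The fingers move at their own pace and stop on an object; FORCE is the grip in N (left out, the last holds). Time passes only in rows, so rows that do not move let the fingers close. It gives the time, the measured TCP pose, the force and the opening at its end, in the units of the state.
- monitor.get_obs(): the state, without advancing time (a new reading comes with each control period).
- vision.read_camera(name): name is "scene" or "top"; returns (picture, depth): 480x640x3 uint8, red, green, blue; 480x640 float32, m along the optical axis (not along the pixel's ray), 0 where there is no reading.
- vision.calibration(name): a dict with "fov_y" (degrees; the focal length in pixels is half the picture's height over the tangent of half this angle, whatever the lens; pixels are square), "cx", "cy" (the principal point, pixels), "R" (3x3) and "t" (3): a world point X has camera coordinates R X + t. Camera axes: x right, y down, z forward; pixel columns grow to the right and rows downward; lengths in m; the calibration is good to about 2 mm. A picture is of the moment at which its call begins. calibration takes no time and is no camera call.
- robot.hand_in(): hands the job in, once; it reports no verdict.
The state is a dict: "clock": time; "qpos": joint angles; "joint_vel": joint speeds; "joint_torque": joint torques, N m; "tcp_pos": TCP position; "tcp_rot": TCP orientation; "wrist_force": force on the tool from outside, world axes, zero at the start; "wrist_torque": the same for the moment, N m; "finger_gap": finger opening in m.
Only numpy, scipy, OpenCV 4.12 (cv2) and the standard library are available. Lean on these libraries where they do the work, as an engineer would, in place of code of your own. Each camera call takes 0.05 s, during which the arm holds its last target.

## Task

Take the white transport plug out of the assembly nest and put it in the steel tray, then build the filter stack squarely between the nest's guide posts: the filter body at the bottom, next every carrier disc that is on the bench, and the cap with its stub upwards on top, each lying flat and fully down on the one below. With the whole stack in, turn the black lock knob on the nest clockwise until it clicks past its detent to its end stop, then twist the spring-return start key on the white console clockwise to its stop, hold it there for about half a second and let it spring back; leave the other things on the bench where they stand.

Things in the scene. Friction and masses are not known exactly. Their poses are not given: they have to be found in the camera images.
- nest: assembly nest, fixed: aluminium plate 110 mm (its x) by 210 mm (its y), 12 mm thick, lying on the bench. Origin: centre of its underside; z up. At its +y end is the pocket (see point nest_pocket), at its -y end the lock knob, on its axis 60 mm from the plate's centre
- nest_pocket (a point): centre of the pocket floor, 12 mm above the bench, 45 mm along the nest's +y; axes as the nest's. Four upright guide posts, 8 mm across, 68 mm high above this floor (top 11 mm tapered), centred at x, y = +-21.6 mm from here, leave 53 mm diagonally for the 50 mm parts. On the +-x and +-y sides are 35 mm gaps for fingers holding a part by its rim: close along the nest's x or y
- plug: white plastic transport plug, loose: disc 44 mm across and 10 mm thick with a gripping stub 22 mm across and 24 mm high on top (34 mm in all), about 50 g. It starts standing in the pocket. Origin: centre of its underside; z up along the stub
- tray: open steel tray, fixed, 120 x 120 mm outside, walls 25 mm high and 4 mm thick, floor 4 mm. Origin: centre of its underside; axes along its sides
- filter_body: loose stainless filter housing body, a grooved solid-looking cylinder 50 mm across, 22 mm high, dark face on top, about 180 g. Origin: centre of its underside; z up
- carrier1: loose plain aluminium filter carrier: flat disc 50 mm across, 12 mm thick, pale membrane disc let into both faces (the same either way up), about 70 g. Origin: the disc's centre. Identical with the other carriers; one to three of them are present in a run
- carrier2: loose plain aluminium filter carrier: flat disc 50 mm across, 12 mm thick, pale membrane disc let into both faces (the same either way up), about 70 g. Origin: the disc's centre. Identical with the other carriers; one to three of them are present in a run
- carrier3: loose plain aluminium filter carrier: flat disc 50 mm across, 12 mm thick, pale membrane disc let into both faces (the same either way up), about 70 g. Origin: the disc's centre. Identical with the other carriers; one to three of them are present in a run
- cap: loose stainless cap: disc 50 mm across and 10 mm thick with a round stub 24 mm across and 20 mm high on top (30 mm in all), about 150 g. Origin: centre of its underside; z up along the stub
- lock_knob (a joint): angle of the lock knob, rad: 0 at the start, grows clockwise seen from above, end stop at 1.0. Free up to 0.35 rad, then a spring plunger resists with up to about 0.15 N m until 0.7 rad; past that it clicks over and the plunger pushes the knob on to near the stop, where it stays
- lock_grip (a point): point on the lock knob's vertical axis at the height to grip, 50 mm above the bench; it turns with the knob, its x axis along the grip bar. The black grip bar is 44 mm long, 12 mm wide, its top 12 mm above this point and its foot 22 mm below it, where there is a round skirt 38 mm across
- start_key (a joint): angle of the start key, rad: 0 at rest, grows clockwise seen from above to a stop at 1.0; a spring (0.12 N m at the stop) turns it back to 0 when it is let go
- key_grip (a point): point on the start key's vertical axis at grip height, 81 mm above the bench; it turns with the key, x along the grip bar. Grey bar 44 mm long, 12 mm wide, its top 12 mm above this point and its foot 22 mm below, on a round skirt 38 mm across. It stands on the console, a fixed white box 120 x 170 mm, top at 45 mm
- reagent: plastic reagent bottle, 52 mm across, 120 mm high; a bystander, loose, to be left alone. Origin: centre of its underside
- beaker: white beaker, 64 mm across, 75 mm high; a bystander, loose, to be left alone. Origin: centre of its underside
- wrench: steel wrench lying flat, 150 mm long; a bystander, loose, to be left alone. Origin: centre of its underside (about the middle of its length)
- ferrule: small steel ferrule, 28 mm across, 30 mm high; a bystander, loose, to be left alone. Origin: centre of its underside
- vial: small jar, 28 mm across, 45 mm high; a bystander, loose, to be left alone. Origin: centre of its underside
- weight: brass cylinder, 32 mm across, 30 mm high; a bystander, loose, to be left alone. Origin: centre of its underside

How it is judged:
By the outcome, as a careful person would: the job done as asked, in the order asked, and still so for the second after the job is handed in, with the robot touching nothing.
Of carrier1, carrier2, carrier3 only 1 to 3 are there at a start; the rules pass over those that are not, and their reading is None.
At some moment in a run one of filter_body, carrier1, carrier2, carrier3, cap may be knocked a few centimetres aside while the robot is not near it.
It also fails if it takes over 210 s, if anything falls off the work surface, if the arm or the gripper's body presses on something with over 40 N, if the wrist force passes 120 N, or if a joint passes its speed limit or range.

## Working session

There is one attempt and no reset: what is moved stays moved. The work goes in short steps, Python scripts to look and compute and a shell command to move; the robot and the scene stay as the last step left them, time stands still between calls to the robot, and variables do not carry over. Pictures are saved under pics/ and viewed, and the job is handed in when it is done.

```bash
ls; mkdir -p pics
python3 - <<'E'
from cell import monitor, vision, robot
import cv2
print(monitor.get_obs(), robot.grip_point_offset)
for n in ("scene","top"):
    p,d=vision.read_camera(n); c=vision.calibration(n); print(n,c)
    cv2.imwrite(f"pics/{n}0.png",p[:,:,::-1])
    import numpy as np; np.savez(f"pics/{n}0.npz",p=p,d=d)
E
```

```text
pics
{'clock': 0.0, 'qpos': array([ 8.98176526e-01,  2.59325829e-01,  1.53610224e+00, -4.90457389e-06,
        1.34796991e+00, -2.02784610e-01]), 'joint_vel': array([ 4.59123246e-04,  8.97418957e-05, -8.63415476e-04,  1.18774687e-03,
        1.79484652e-03, -4.10638226e-04]), 'joint_torque': array([-4.99263206e-04, -4.37303030e+01, -2.84006399e+01,  7.21834903e-02,
        4.11718490e-02, -1.37286829e-04]), 'tcp_pos': array([0.24863057, 0.48997887, 0.21781925]), 'tcp_rot': array([ 0.36713415,  1.53998552, -0.36972555]), 'wrist_force': array([-0.01977135,  0.31352369, -0.1096796 ]), 'wrist_torque': array([-0.07199956, -0.03715648,  0.00664605]), 'finger_gap': 0.09300525954278362} 0.0188
scene {'fov_y': 55.72284115914518, 'cx': 322.0746783733354, 'cy': 244.2020684731795, 'R': array([[-0.73568243,  0.67727627, -0.00825923],
       [ 0.38159006,  0.40436097, -0.83119266],
       [-0.55960735, -0.61464547, -0.55592315]]), 't': array([ 0.42644715, -0.14613444,  1.32273215])}
top {'fov_y': 50.335511364341585, 'cx': 315.52540803399825, 'cy': 232.68587205780597, 'R': array([[ 0.02747771, -0.99961602, -0.00357633],
       [-0.99136077, -0.02679142, -0.128398  ],
       [ 0.12825289,  0.00707352, -0.99171627]]), 't': array([0.00329809, 0.58599136, 1.22525838])}
```

View pics/scene0.png

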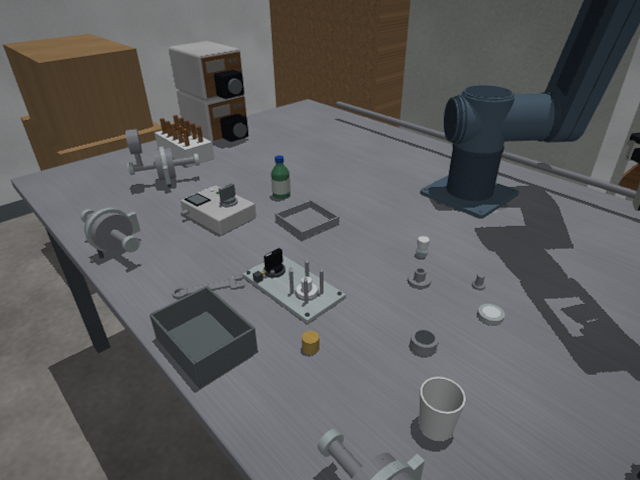

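View pics/top0.png

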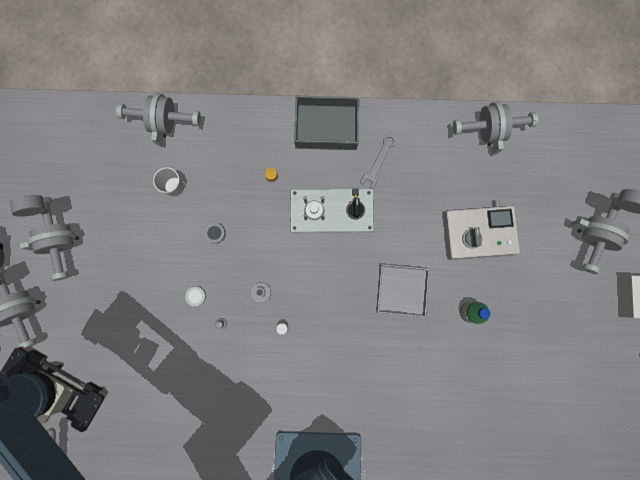

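The scene view shows the nest at about (295,285), the tray at (307,220), the console at (218,208), the body at (424,343), the cap at (420,278), and one carrier at (491,314). In the top view they are at nest (332,210), tray (402,290), key (473,237), body (216,233), cap (260,292) and carrier (195,296). Next I'll measure from both views.

```bash
cat > h.py <<'E'
import numpy as np, cv2
from cell import monitor, vision, robot
def K(n):
    c=vision.calibration(n); f=240/np.tan(np.radians(c["fov_y"])/2); return f,c["cx"],c["cy"],np.array(c["R"]),np.array(c["t"])
def ray(n,uv):
    f,cx,cy,R,t=K(n); d=R.T@np.array([(uv[0]-cx)/f,(uv[1]-cy)/f,1.]); return -R.T@t,d
def plane(n,uv,z):
    o,d=ray(n,uv); return o+d*(z-o[2])/d[2]
def proj(n,X):
    f,cx,cy,R,t=K(n); c=R@np.array(X)+t; return np.array([f*c[0]/c[2]+cx,f*c[1]/c[2]+cy])
def cloud(n,d):
    f,cx,cy,R,t=K(n); v,u=np.mgrid[:480,:640]; P=np.stack([(u-cx)/f*d,(v-cy)/f*d,d],-1); return (P-t)@R
def tri(uv1,uv2,n1="top",n2="scene"):
    o1,d1=ray(n1,uv1);o2,d2=ray(n2,uv2)
    s=np.linalg.lstsq(np.stack([d1,-d2],1),o2-o1,rcond=None)[0]
    a=o1+s[0]*d1;b=o2+s[1]*d2; return (a+b)/2,np.linalg.norm(a-b)
def snap(tag):
    out={}
    for n in("scene","top"):
        p,d=vision.read_camera(n); np.savez(f"pics/{n}{tag}.npz",p=p,d=d); out[n]=(p,d)
    return out
def load(n,tag):
    a=np.load(f"pics/{n}{tag}.npz"); return a["p"],a["d"]
def crop(n,tag,x0,y0,x1,y1,s):
    p,_=load(n,tag); im=cv2.resize(p[y0:y1,x0:x1,::-1],None,fx=s,fy=s,interpolation=cv2.INTER_CUBIC)
    f=f"pics/{n}{tag}_{x0}_{y0}.png"; cv2.imwrite(f,im); print(f,im.shape)
E
python3 - <<'E'
from h import *
p,d=load("top","0"); X=cloud("top",d); z=X[...,2]
ok=(d>0)
print("bench z", np.median(z[250:280,450:460]), np.median(z[340:370,330:400]))
m=(ok&(z>0.006)&(z<0.2)).astype(np.uint8)
n,l,s,c=cv2.connectedComponentsWithStats(m)
for i in range(1,n):
    if s[i,4]>15:
        q=z[l==i]; mm=l==i; print(i,s[i],c[i].round(1),"xy",X[mm][:,:2].mean(0).round(3),"zmax",np.percentile(q,[50,90,99]).round(4))
crop("top","0",150,150,410,345,3)
crop("scene","0",220,210,520,370,2.6)
crop("top","0",360,180,560,330,4)
E
```

```text
bench z 0.002253791371880319 0.00032042426283444337
14 [ 116   93   85   53 1773] [158.1 115.6] xy [0.861 0.415] zmax [0.076  0.1056 0.1136]
41 [ 294   96   67   54 2163] [326.8 121.8] xy [ 0.874 -0.002] zmax [0.0218 0.0604 0.0647]
76 [ 451  101   87   54 1814] [495.4 124.2] xy [ 0.861 -0.415] zmax [0.076  0.1052 0.1137]
381 [ 291  135  104   98 3846] [335.8 205.7] xy [ 0.659 -0.03 ] zmax [0.013  0.0263 0.0675]
702 [153 167  31  30 565] [167.5 181.1] xy [0.704 0.391] zmax [0.0482 0.0752 0.0786]
703 [264 167  14  15 147] [270.6 173.9] xy [0.734 0.137] zmax [0.0294 0.0329 0.0353]
947 [ 570  188   70   86 2383] [607.6 227.1] xy [ 0.61 -0.67] zmax [0.0881 0.1514 0.1723]
988 [   8  195   71   86 2406] [ 44.3 230.9] xy [0.564 0.656] zmax [0.0954 0.168  0.1761]
1046 [ 443  200   77   61 3582] [480.9 232. ] xy [ 0.597 -0.386] zmax [0.0458 0.0511 0.0937]
1196 [203 223  23  20 328] [214.4 232.6] xy [0.581 0.273] zmax [0.0225 0.0259 0.0277]
1314 [   0  243   40  105 1541] [ 15.2 306.9] xy [0.386 0.723] zmax [0.0721 0.104  0.1116]
1506 [376 264  53  53 589] [403.7 288.4] xy [ 0.455 -0.203] zmax 
[... 393 characters left out ...]
 17] [388.2 300.4] xy [ 0.425 -0.166] zmax [0.0076 0.0095 0.0099]
1880 [411 300   9   9  25] [414.9 303.9] xy [ 0.418 -0.232] zmax [0.007  0.0098 0.0103]
1882 [460 301  31  23 548] [474.7 312.1] xy [ 0.403 -0.358] zmax [0.082  0.1199 0.1238]
2007 [216 318  11  11  80] [220.5 323.4] xy [0.357 0.246] zmax [0.0172 0.0322 0.035 ]
2042 [276 322  12  12 109] [281.8 327.8] xy [0.352 0.094] zmax [0.0451 0.0489 0.0514]
2843 [ 47 428   9  14  73] [ 52.  432.7] xy [0.1   0.614] zmax [0.065  0.0702 0.0731]
2867 [ 274  432   87   48 3487] [315.8 453.9] xy [0.063 0.004] zmax [0.0133 0.1031 0.1909]
pics/top0_150_150.png (585, 780, 3)
pics/scene0_220_210.png (416, 780, 3)
pics/top0_360_180.png (600, 800, 3)
```

View pics/top0_150_150.png

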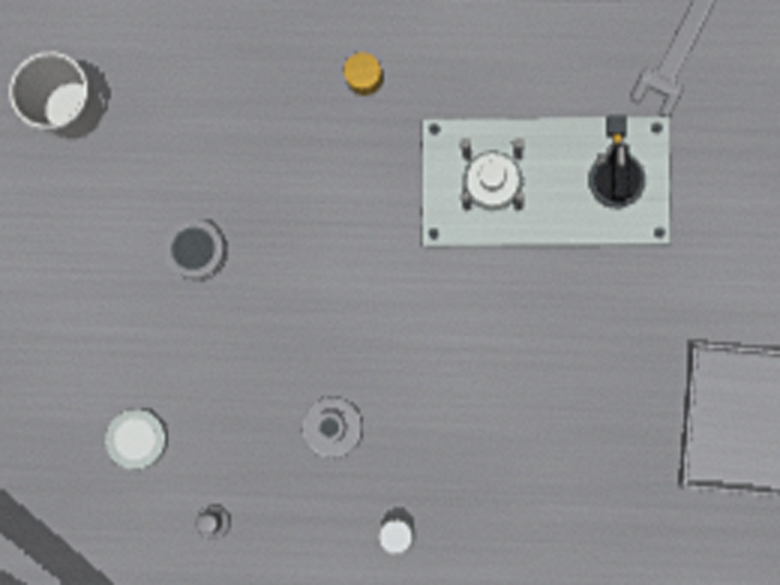

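View pics/scene0_220_210.png

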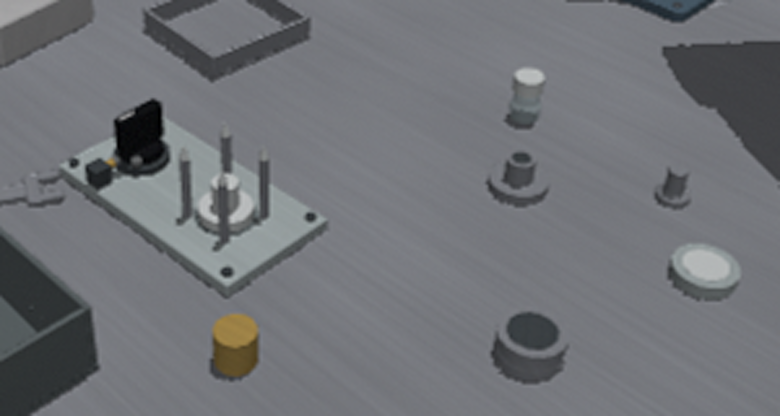

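View pics/top0_360_180.png

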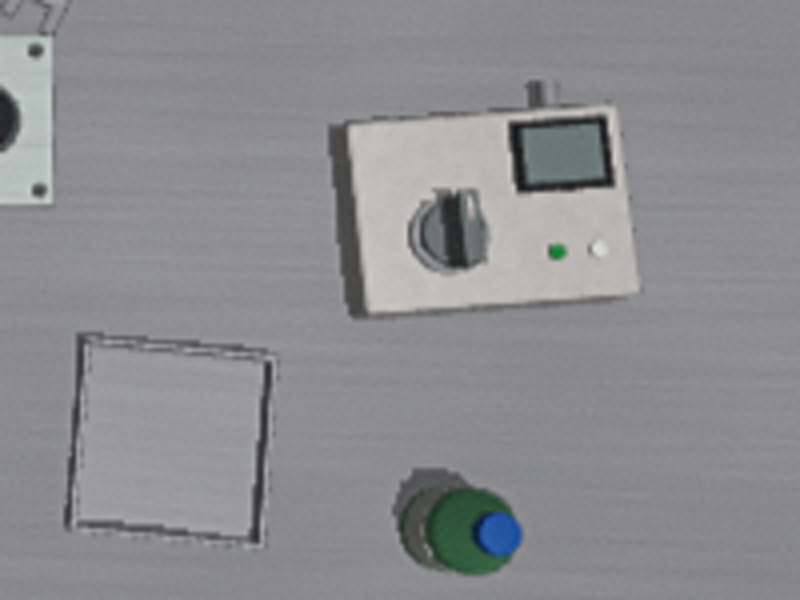

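```bash
cat > m.py <<'E'
from h import *
def circ(n,tag,box,zt,cond):
    p,d=load(n,tag); x0,y0,x1,y1=box
    m=np.zeros((480,640),np.uint8); m[y0:y1,x0:x1]=cond(p.astype(int)[y0:y1,x0:x1],d[y0:y1,x0:x1])
    c=max(cv2.findContours(m,cv2.RETR_EXTERNAL,cv2.CHAIN_APPROX_NONE)[0],key=cv2.contourArea)
    return c
E
python3 - <<'E'
from m import *
p,d=load("top","0"); 
for n,pts in (("top",[(200,293),(253,302),(195,285),(260,284),(216,233),(315,210),(312,225),(330,220),(340,225),(300,195),(370,200),(450,230)]),):
    for u,v in pts: print((u,v),p[v,u])
# nest plate
hsv=cv2.cvtColor(p,cv2.COLOR_RGB2HSV)
m=cv2.inRange(p,(150,165,155),(235,250,245)); x=np.zeros_like(m); x[180:240,285:380]=m[180:240,285:380]
c=max(cv2.findContours(cv2.morphologyEx(x,cv2.MORPH_CLOSE,np.ones((3,3))),cv2.RETR_EXTERNAL,cv2.CHAIN_APPROX_NONE)[0],key=cv2.contourArea)
W=np.array([plane("top",q,0.012)[:2] for q in c[:,0].astype(float)])
r=cv2.minAreaRect(W.astype(np.float32)*1000); print("nest",r)
E
```

```text
(200, 293) [207 211 207]
(253, 302) [134 138 140]
(195, 285) [138 139 142]
(260, 284) [151 151 155]
(216, 233) [77 82 83]
(315, 210) [219 220 220]
(312, 225) [184 194 190]
(330, 220) [180 188 185]
(340, 225) [185 193 190]
(300, 195) [176 185 184]
(370, 200) [180 189 184]
(450, 230) [199 195 192]
nest ((648.5991821289062, -19.995010375976562), (107.87279510498047, 206.65853881835938), 1.927864909172058)
```

Run:
```python
from m import *
C=[]
for n,boxes in (("top",[(290,188,300,198),(290,222,300,233),(363,186,373,196),(364,222,374,232)]),("scene",[(243,268,254,276),(302,309,312,318),(334,289,345,297)])):
    p,_=load(n,"0"); g=p.astype(float).mean(2); print(n)
    for x0,y0,x1,y1 in boxes:
        s=g[y0:y1,x0:x1]; w=np.clip(150-s,0,None); w[w<15]=0
        v,u=np.mgrid[y0:y1,x0:x1]; uv=((w*u).sum()/w.sum(),(w*v).sum()/w.sum())
        X=plane(n,uv,.012); print(np.round(uv,2),X.round(4))
# plate edges line fit
p,_=load("top","0")
m=cv2.inRange(p,(150,165,155),(235,250,245)); 
def edge(n,a):
    pass
p=p.astype(float)[...,1]
def sub(line): # first crossing of 165ish
    i=np.where(line>160)[0]
    return i
L=[];Bt=[]
for u in range(300,352,4):
    col=p[183:240,u]; 
    i=np.where(col>160)[0]; 
    a=i[0]; L.append((u,183+a-1+(160-col[a-1])/(col[a]-col[a-1])))
    b=i[-1]; Bt.append((u,183+b+(col[b]-160)/(col[b]-col[b+1])))
for nm,E in(("far",L),("near",Bt)):
    W=np.array([plane("top",q,.012)[:2] for q in E]); k=np.polyfit(W[:,1],W[:,0],1); print(nm,k, np.degrees(np.arctan(-k[0])), np.std(W[:,0]-np.polyval(k,W[:,1])))
```

```text
top
[293.07 192.9 ] [0.6897 0.0795 0.012 ]
[293.32 228.48] [0.5982 0.0758 0.012 ]
[368.81 190.5 ] [ 0.7011 -0.1134  0.012 ]
[369.55 227.78] [ 0.6052 -0.1166  0.012 ]
scene
[247.63 271.8 ] [ 0.6937 -0.1182  0.012 ]
[306.68 314.33] [0.6887 0.0742 0.012 ]
[340.05 292.55] [0.5951 0.0718 0.012 ]
far [-0.04759124  0.70189939] 2.724721125089229 0.0005784705448197347
near [-0.04192242  0.59377758] 2.4005721627368573 0.00030705610031843736
```

```bash
cat > g.py <<'E'
from h import *
from scipy.spatial.transform import Rotation as Ro
def jawyaw():
    s=monitor.get_obs(); R=Ro.from_rotvec(s["tcp_rot"]).as_matrix(); return R
def go(x=None,y=None,z=None,a=None):
    """shift (cm, tool axes, as now) and twist needed about tool x to bring jaw direction (mod 180) to world angle a deg; also tilt correction"""
    s=monitor.get_obs(); R=Ro.from_rotvec(s["tcp_rot"]).as_matrix(); p=s["tcp_pos"]
    t=np.array([p[i] if v is None else v for i,v in enumerate((x,y,z))])
    ja=np.degrees(np.arctan2(R[1,1],R[0,1]))
    print("t %.2f pos %s jaw %.2f tiltx %s q5 %.2f gap %.1f F %s"%(s["clock"],(p*1000).round(1),ja,R[:,0].round(4),s["qpos"][5],s["finger_gap"]*1000,s["wrist_force"].round(1)))
    c=[a if a is not None else ja]; 
    if a is not None: c=[a,a+180,a-180,a+360]
    for b in c:
        yv=np.array([np.cos(np.radians(b)),np.sin(np.radians(b)),0]); xv=np.array([0,0,-1.]); Rd=np.stack([xv,yv,np.cross(xv,yv)],1)
        w=Ro.from_matrix(R.T@Rd).as_rotvec()
        if abs(w[0])<2.2: print(" jaw->%.1f twist rad %s"%(b,w.round(4)), "shift cm before", (R.T@(t-p)*100).round(3),"after twist",(Rd.T@(t-p)*100).round(3))
E
python3 - <<'E'
from g import *
go(0.65,0.025,0.2,2.3)
go(0.65,0.025,0.2,92.3)
for n in("top","scene"):
    f,cx,cy,R,t=K(n); print(n,-R.T@t,f)
E
```

```text
t 0.10 pos [248.7 490.  217.9] jaw 63.08 tiltx [-0.001  -0.0012 -1.    ] q5 -0.20 gap 92.8 F [-0.2 -0.1 -0.7]
 jaw->2.3 twist rad [1.0609e+00 5.0000e-04 1.6000e-03] shift cm before [  1.811 -23.295  56.838] after twist [ 1.792 38.234 48.077]
 jaw->182.3 twist rad [-2.0807e+00 -1.8000e-03  6.0000e-04] shift cm before [  1.811 -23.295  56.838] after twist [  1.792 -38.234 -48.077]
 jaw->-177.7 twist rad [-2.0807e+00 -1.8000e-03  6.0000e-04] shift cm before [  1.811 -23.295  56.838] after twist [  1.792 -38.234 -48.077]
 jaw->362.3 twist rad [1.0609e+00 5.0000e-04 1.6000e-03] shift cm before [  1.811 -23.295  56.838] after twist [ 1.792 38.234 48.077]
t 0.10 pos [248.7 490.  217.9] jaw 63.08 tiltx [-0.001  -0.0012 -1.    ] q5 -0.20 gap 92.8 F [-0.2 -0.1 -0.7]
 jaw->92.3 twist rad [-0.5099 -0.0007  0.0014] shift cm before [  1.811 -23.295  56.838] after twist [  1.792 -48.077  38.234]
 jaw->452.3 twist rad [-0.5099 -0.0007  0.0014] shift cm before [  1.811 -23.295  56.838] after twist [  1.792 -48.077  38.234]
top [0.4236953  0.01032948 1.29036058] 510.77188195314386
scene [1.10970376 0.58327985 0.61739368] 454.020106934062
```

Run:
```python
from m import *
# post tops in both views, by eye from crops: crop scale
top=[(466,145),(519,145),(466,202),(518,202)]
for q in top: 
    uv=(q[0]/3+150-.33,q[1]/3+150-.33); print("post top",plane("top",uv,.080).round(4), plane("top",uv,.07).round(4))
sc=[(226,128),(184,152),(264,152),(222,180)]
for q in sc:
    uv=(q[0]/2.6+220-.3,q[1]/2.6+210-.3); print("scene post tip",plane("scene",uv,.080).round(4))
print("plug stub", plane("top",(314.1,208.7),.046), "scene",plane("scene",(225/2.6+220,180/2.6+210),.046))
for a,b in (((466,145),(222,180)),((519,145),(184,152)),((466,202),(264,152)),((518,202),(226,128))):
    X,e=tri((a[0]/3+149.7,a[1]/3+149.7),(b[0]/2.6+219.7,b[1]/2.6+209.7)); print("tri",X.round(4),round(e,4))
crop("top","0",290,180,380,240,8); crop("scene","0",240,240,350,325,7)
```

```text
post top [0.6638 0.0466 0.08  ] [0.6658 0.0469 0.07  ]
post top [0.665  0.0041 0.08  ] [0.667 0.004 0.07 ]
post top [0.6175 0.0452 0.08  ] [0.6191 0.0455 0.07  ]
post top [0.6186 0.0037 0.08  ] [0.6202 0.0036 0.07  ]
scene post tip [0.628  0.0072 0.08  ]
scene post tip [0.6718 0.0089 0.08  ]
scene post tip [0.6276 0.0506 0.08  ]
scene post tip [0.6733 0.0547 0.08  ]
plug stub [0.64428265 0.02436944 0.046     ] scene [0.64412799 0.02400516 0.046     ]
tri [0.6658 0.0465 0.0712] 0.001
tri [0.6666 0.0034 0.0742] 0.0016
tri [0.6197 0.0443 0.0724] 0.0032
tri [0.6211 0.0021 0.0736] 0.0042
pics/top0_290_180.png (480, 720, 3)
pics/scene0_240_240.png (595, 770, 3)
```

```bash
python3 -m creep '{"linear":[[-1,0,3],[-1,0,3],[0,0,3],[0,0,3],[0,0,3],[0,0,3],[0,0,3],[0,0,3],[0,0,3]],"twist":[[0.1,0,0],[0.12,0,0],[0.12,0,0],[0.12,0,0],[0.12,0,0],[0.12,0,0],[0.12,0,0],[0.12,0,0],[0.12,0,0]],"jaw":[1,1,1,1,1,1,1,1,1]}'
```

```text
clock: 0.85
tcp_pos: [0.4031, 0.2823, 0.2381]
tcp_rot: [1.183, 1.226, -1.184]
wrist_force: [0.9, -1.2, 0.0]
finger_gap: 0.0931
```

View pics/top0_290_180.png

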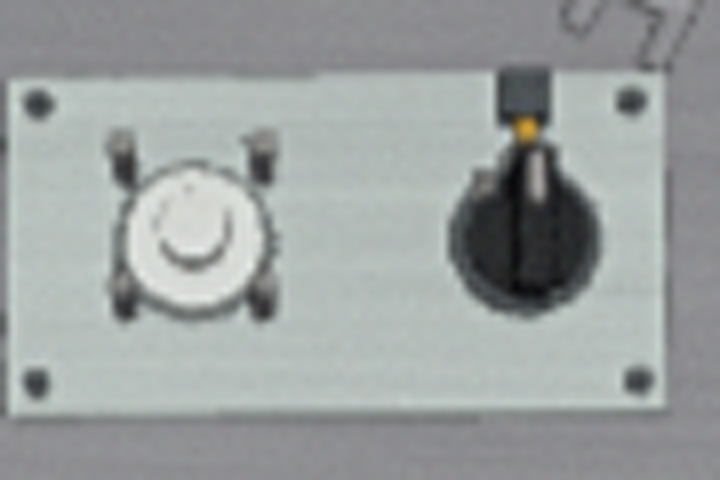

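Run:
```python
from g import *
go(0.644,0.024,0.15,2.3)
```

```text
t 0.85 pos [403.1 282.3 238.1] jaw 1.99 tiltx [-6.e-04 -4.e-04 -1.e+00] q5 0.35 gap 93.1 F [ 0.9 -1.2  0. ]
 jaw->2.3 twist rad [-0.0054  0.0003  0.0006] shift cm before [ 8.804 23.181 26.646] after twist [ 8.809 23.032 26.773]
 jaw->362.3 twist rad [-0.0054  0.0003  0.0006] shift cm before [ 8.804 23.181 26.646] after twist [ 8.809 23.032 26.773]
```

```bash
python3 -m creep '{"linear":[[0,2.3,2.7],[0,2.3,2.7],[0,2.3,2.7],[0,2.3,2.7],[0,2.3,2.7],[0,2.3,2.7],[0,2.3,2.7],[0,2.3,2.7],[0,2.3,2.7],[0,2.3,2.4],[0,0,0],[0,0,0]],"twist":[[0,0,0],[0,0,0],[0,0,0],[0,0,0],[0,0,0],[0,0,0],[0,0,0],[0,0,0],[0,0,0],[0,0,0],[0,0,0],[0,0,0]],"jaw":[0.7,0.7,0.7,0.7,0.7,0.7,0.7,0.7,0.7,0.7,0.7,0.7]}' 25
python3 - <<'E'
from g import *
go(0.644,0.024,0.15,2.3)
o=snap("1"); 
for n in o: cv2.imwrite(f"pics/{n}1.png",o[n][0][:,:,::-1])
E
```

```text
clock: 1.85
tcp_pos: [0.6436, 0.0249, 0.2371]
tcp_rot: [1.18, 1.229, -1.182]
wrist_force: [-0.5, -0.0, -0.1]
finger_gap: 0.0654
t 1.85 pos [643.6  24.9 237.1] jaw 2.20 tiltx [-2.4e-03  4.0e-04 -1.0e+00] q5 -0.17 gap 65.4 F [-0.5 -0.  -0.1]
 jaw->2.3 twist rad [-0.0018 -0.0005  0.0024] shift cm before [8.705 0.057 0.093] after twist [8.705 0.037 0.088]
 jaw->362.3 twist rad [-0.0018 -0.0005  0.0024] shift cm before [8.705 0.057 0.093] after twist [8.705 0.037 0.088]
```

View pics/scene1.png

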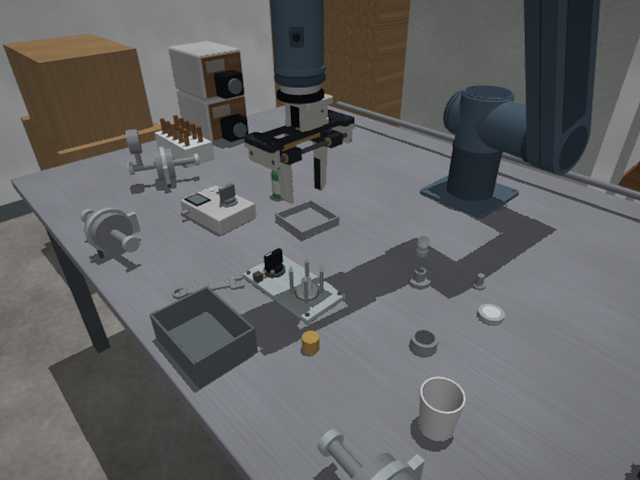

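View pics/top1.png

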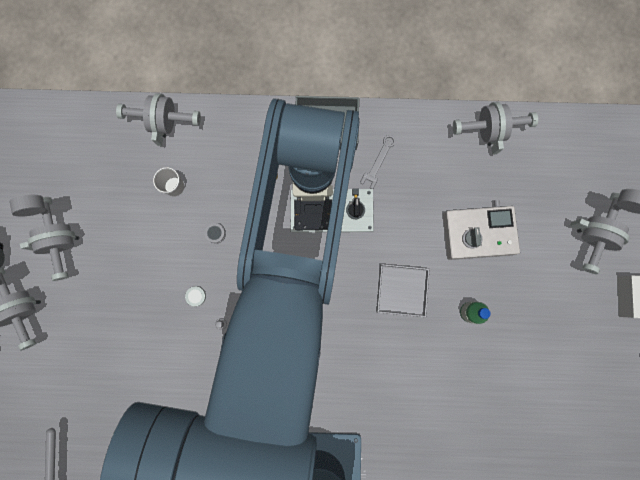

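The view is clear. The scene picture has the fingertips at about (288,200) and (318,188) above the nest, only one carrier at (491,313), and nothing under where the arm stood at the start. Descending on the plug.

```bash
python3 -m creep '{"linear":[[3,0,0],[3,0,0],[3,0,0],[3,0.0,0.1],[2,0,0],[2,0,0],[1.5,0,0],[1.2,0,0],[1,0,0],[1,0,0],[0.5,0,0],[0,0,0],[0,0,0]],"twist":[[0,0,0.0024],[0,0,0],[0,0,0],[0,0,0],[0,0,0],[0,0,0],[0,0,0],[0,0,0],[0,0,0],[0,0,0],[0,0,0],[0,0,0],[0,0,0]],"jaw":[0.7,0.7,0.7,0.7,0.7,0.7,0.7,0.7,0.7,0.7,0.7,0.7,0.7]}' 25
python3 - <<'E'
from g import *
go(0.644,0.024,0.025,2.3)
snap("2"); crop("scene","2",200,200,400,350,4)
E
```

```text
clock: 3.03
tcp_pos: [0.6439, 0.0255, 0.0269]
tcp_rot: [1.18, 1.226, -1.177]
wrist_force: [-0.1, 0.0, 0.2]
finger_gap: 0.0646
t 3.03 pos [643.9  25.5  26.9] jaw 2.36 tiltx [ 0.0027  0.     -1.    ] q5 -0.17 gap 64.6 F [-0.1  0.   0.2]
 jaw->2.3 twist rad [ 0.001   0.0001 -0.0027] shift cm before [0.194 0.001 0.146] after twist [0.194 0.001 0.146]
 jaw->362.3 twist rad [ 0.001   0.0001 -0.0027] shift cm before [0.194 0.001 0.146] after twist [0.194 0.001 0.146]
pics/scene2_200_200.png (600, 800, 3)
```

View pics/scene2_200_200.png

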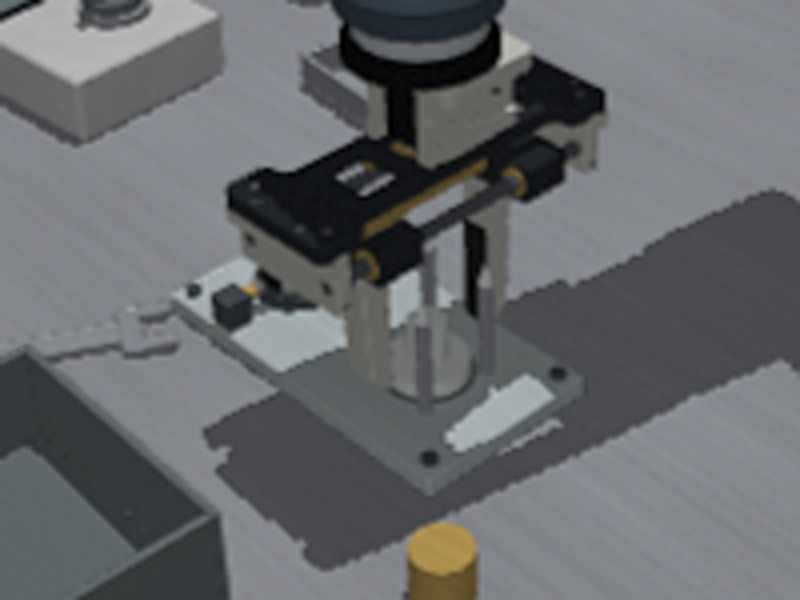

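```bash
python3 -m creep '{"linear":[[0.1,0,0.1],[0,0,0],[0,0,0],[0,0,0],[0,0,0],[0,0,0],[0,0,0],[0,0,0],[0,0,0]],"twist":[[0,0,0],[0,0,0],[0,0,0],[0,0,0],[0,0,0],[0,0,0],[0,0,0],[0,0,0],[0,0,0]],"jaw":[0.1,0.1,0.1,0.1,0.1,0.1,0.1,0.1,0.1]}' 20
python3 -m creep '{"linear":[[-0.5,0,0],[-1,0,0],[-2,0,0],[-3,0,0],[-3,0,0],[-3,0,0],[0,0,0]],"twist":[[0,0,0],[0,0,0],[0,0,0],[0,0,0],[0,0,0],[0,0,0],[0,0,0]],"jaw":[0.1,0.1,0.1,0.1,0.1,0.1,0.1]}' 20
python3 - <<'E'
from g import *
go(0.455,-0.203,0.12)
# tray
X=cloud("top",load("top","0")[1]); m=(X[...,2]>0.018)&(X[...,2]<0.035); s=np.zeros_like(m); s[255:325,370:435]=1
c=np.argwhere(m&s)
W=np.array([plane("top",(u,v),.025)[:2] for v,u in c]); print(cv2.minAreaRect((W*1000).astype(np.float32)))
E
```

```text
clock: 3.88
tcp_pos: [0.6439, 0.0244, 0.0257]
tcp_rot: [1.18, 1.226, -1.177]
wrist_force: [0.7, -0.2, 0.6]
finger_gap: 0.0217
clock: 4.47
tcp_pos: [0.6474, 0.024, 0.159]
tcp_rot: [1.184, 1.216, -1.169]
wrist_force: [0.8, 1.1, 0.6]
finger_gap: 0.0219
t 4.47 pos [647.4  24.  159. ] jaw 2.36 tiltx [ 0.0149 -0.0015 -0.9999] q5 -0.18 gap 21.9 F [0.8 1.1 0.6]
 jaw->2.4 twist rad [-0.      0.0021 -0.0148] shift cm before [  3.651 -20.212  21.881] after twist [  3.903 -20.156  21.888]
((451.2515869140625, -199.12591552734375), (121.17758178710938, 119.70772552490234), 85.92355346679688)
```

```bash
python3 -m creep '{"linear":[[0,-2.2,2.4],[0,-2.2,2.4],[0,-2.2,2.4],[0,-2.2,2.4],[0,-2.2,2.4],[0,-2.2,2.4],[0,-2.2,2.4],[0,-2.2,2.4],[0,-2.2,2.4],[0,0,0],[0,0,0]],"twist":[[0,0,0],[0,0,0],[0,0,0],[0,0,0],[0,0,0],[0,0,0],[0,0,0],[0,0,0],[0,0,0],[0,0,0],[0,0,0]],"jaw":[0.1,0.1,0.1,0.1,0.1,0.1,0.1,0.1,0.1,0.1,0.1]}' 20
python3 - <<'E'
from g import *
go(0.453,-0.201,0.020,2.3)
E
```

```text
clock: 5.38
tcp_pos: [0.4538, -0.2008, 0.1508]
tcp_rot: [1.183, 1.224, -1.179]
wrist_force: [0.7, 0.8, -0.5]
finger_gap: 0.0213
t 5.38 pos [ 453.8 -200.8  150.8] jaw 2.14 tiltx [ 3.2e-03 -3.0e-04 -1.0e+00] q5 -0.68 gap 21.3 F [ 0.7  0.8 -0.5]
 jaw->2.3 twist rad [-0.0028  0.0005 -0.0032] shift cm before [13.083 -0.124  0.015] after twist [13.084 -0.083  0.021]
 jaw->362.3 twist rad [-0.0028  0.0005 -0.0032] shift cm before [13.083 -0.124  0.015] after twist [13.084 -0.083  0.021]
```

```bash
python3 -m creep '{"linear":[[2,0,0],[2,0,0],[2,0,0],[2,0,0],[2,0,0],[1,0,0],[1,0,0],[0.8,0,0],[0.3,0,0],[0.2,0,0],[0,0,0],[0,0,0]],"twist":[[0,0,0],[0,0,0],[0,0,0],[0,0,0],[0,0,0],[0,0,0],[0,0,0],[0,0,0],[0,0,0],[0,0,0],[0,0,0],[0,0,0]],"jaw":[0.1,0.1,0.1,0.1,0.1,0.1,0.1,0.1,0.1,0.1,0.1,0.1]}' 20; python3 -m creep '{"linear":[[0,0,0],[0,0,0],[0,0,0],[0,0,0],[0,0,0]],"twist":[[0,0,0],[0,0,0],[0,0,0],[0,0,0],[0,0,0]],"jaw":[0.1,0.45,0.45,0.45,0.45]}'
```

```text
clock: 6.38
tcp_pos: [0.4555, -0.1999, 0.0179]
tcp_rot: [1.18, 1.225, -1.177]
wrist_force: [-0.7, -0.4, -0.5]
finger_gap: 0.0214
clock: 6.8
tcp_pos: [0.4549, -0.1996, 0.0173]
tcp_rot: [1.18, 1.226, -1.177]
wrist_force: [-1.0, -0.1, -0.3]
finger_gap: 0.0403
```

```bash
python3 -m creep '{"linear":[[-0.5,0,0],[-1,0,0],[-2,0,0],[-3,0,0],[-3,0,0],[-3,0,0],[0,2,-3],[0,2,-3],[0,2,-3],[0,0,-4],[0,0,-4],[0,0,0],[0,0,0]],"twist":[[0,0,0],[0,0,0],[0,0,0],[0,0,0],[0,0,0],[0,0,0],[0,0,0],[0,0,0],[0,0,0],[0,0,0],[0,0,0],[0,0,0],[0,0,0]],"jaw":[0.45,0.45,0.45,0.45,0.8,0.8,0.8,0.8,0.8,0.8,0.8,0.8,0.8]}'
python3 - <<'E'
from g import *
o=snap("3"); 
for n in o: cv2.imwrite(f"pics/{n}3.png",o[n][0][:,:,::-1])
go()
E
```

```text
clock: 7.88
tcp_pos: [0.5074, -0.0252, 0.1432]
tcp_rot: [1.177, 1.228, -1.173]
wrist_force: [-0.5, -0.1, -0.2]
finger_gap: 0.0746
t 7.98 pos [507.8 -27.7 143.1] jaw 2.39 tiltx [ 3.6e-03 -8.0e-04 -1.0e+00] q5 -0.32 gap 74.5 F [-0.1 -0.6  0.6]
 jaw->2.4 twist rad [-0.      0.001  -0.0035] shift cm before [0. 0. 0.] after twist [0. 0. 0.]
```

View pics/scene3.png

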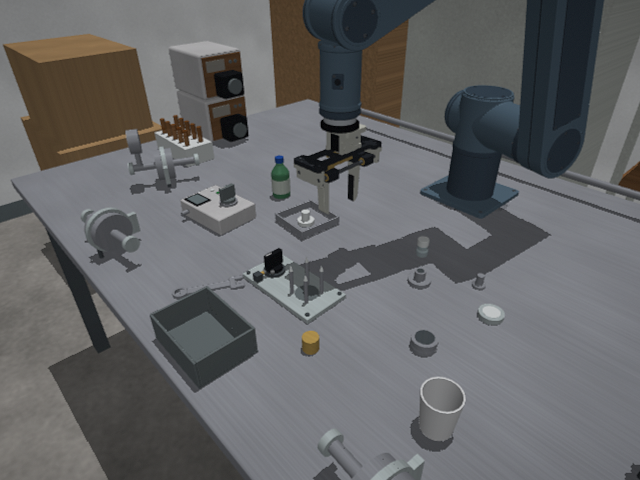

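View pics/top3.png

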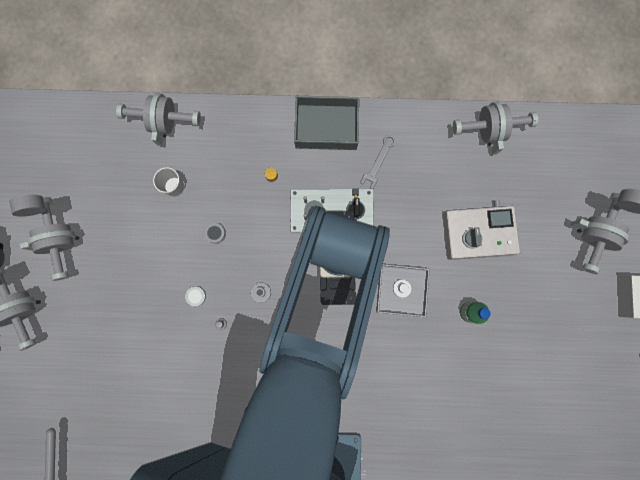

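The plug is in the tray, at top (403,288) and scene (306,216), and the bench parts haven't moved. Next I'll locate the body, cap and carrier in both views, and compare the plug with the robot's own reading.

```bash
cat > m2.py <<'E'
from h import *
def dark(n,tag,box,thr,inv=False,ch=1):
    p,_=load(n,tag); x0,y0,x1,y1=box; g=p[y0:y1,x0:x1,ch]
    g=cv2.resize(g,None,fx=4,fy=4,interpolation=cv2.INTER_CUBIC)
    m=((g>thr) if inv else (g<thr)).astype(np.uint8)
    c=max(cv2.findContours(m,cv2.RETR_EXTERNAL,cv2.CHAIN_APPROX_NONE)[0],key=cv2.contourArea)
    e=cv2.fitEllipse(c); M=cv2.moments(c)
    f=lambda q,o:(q+.5)/4-.5+o
    uv=(f(M["m10"]/M["m00"],x0),f(M["m01"]/M["m00"],y0))
    return np.array(uv),np.array([f(e[0][0],x0),f(e[0][1],y0)]),np.array(e[1])/4
E
python3 - <<'E'
from m2 import *
def rep(nm,bt,bs,tt,ts,inv,z):
    a=dark("top","3",bt,tt,inv);b=dark("scene","3",bs,ts,inv)
    X,e=tri(a[0],b[0]); print(nm,a[0].round(2),a[2].round(1),b[0].round(2),b[2].round(1),"tri",X.round(4),"gap",round(e,4),"| top@z",plane("top",a[0],z)[:2].round(4),"scene@z",plane("scene",b[0],z)[:2].round(4))
rep("body",(203,222,230,246),(408,325,442,360),105,85,False,.022)
rep("carrier",(183,284,208,309),(474,302,508,328),185,190,True,.012)
rep("vial",(274,320,290,336),(415,232,432,246),190,190,True,.045)
rep("plug",(390,276,416,302),(292,204,320,222),195,195,True,.038)
crop("top","3",240,270,290,310,10); crop("scene","3",400,255,440,295,10)
E
```

```text
body [213.87 232.44] [12.9 13.5] [421.28 349.94] [16.  27.5] tri [ 0.5861  0.2773 -0.0036] gap 0.005 | top@z [0.5815 0.274 ] scene@z [0.6093 0.2881]
carrier [194.49 296.07] [18.5 19.1] [491.06 311.37] [ 9.4 17.1] tri [0.4221 0.3154 0.0139] gap 0.0 | top@z [0.4221 0.3158] scene@z [0.42   0.3145]Traceback (most recent call last):
  File "<stdin>", line 7, in <module>
  File "<stdin>", line 3, in rep
  File "m2.py", line 6, in dark
    c=max(cv2.findContours(m,cv2.RETR_EXTERNAL,cv2.CHAIN_APPROX_NONE)[0],key=cv2.contourArea)
ValueError: max() iterable argument is empty
```

Run:
```python
from m2 import *
p,_=load("scene","3"); a=cv2.resize(p[322:364,402:446,::-1],None,fx=8,fy=8,interpolation=cv2.INTER_NEAREST); b=cv2.resize(p[260:292,400:444,::-1],None,fx=8,fy=8,interpolation=cv2.INTER_NEAREST)
p,_=load("top","3"); c=cv2.resize(p[218:250,196:236,::-1],None,fx=8,fy=8,interpolation=cv2.INTER_NEAREST);d=cv2.resize(p[276:308,240:280,::-1],None,fx=8,fy=8,interpolation=cv2.INTER_NEAREST)
W=np.zeros((600,800,3),np.uint8); W[:336,:352]=a; W[340:596,:352]=b; W[:256,400:720]=c; W[340:596,400:720]=d
cv2.imwrite("pics/det3.png",W)
```

```text
(no output)
```

View pics/det3.png

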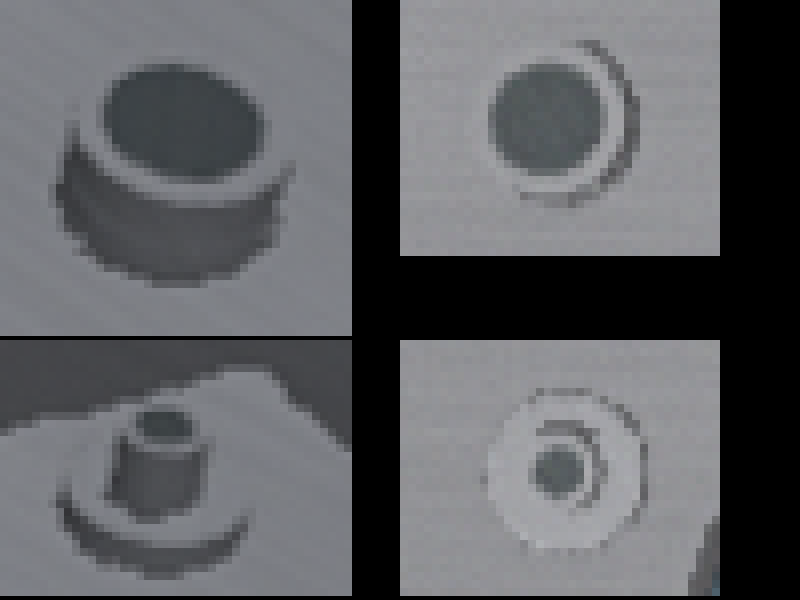

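Detail view: the body's dark face is at scene (424.4,336.8) and top (213.9,232.4). The cap's stub top is at scene (420.0,270.3) and top (259.5,291.9).

Run:
```python
from m2 import *
for nm,a,b,z in (("body",(213.87,232.44),(424.4,336.75),.022),("cap",(259.5,291.9),(420.0,270.3),.030)):
    X,e=tri(a,b); print(nm,X.round(4),round(e,4),plane("top",a,z)[:2].round(4),plane("scene",b,z)[:2].round(4))
from g import *
go(0.582,0.2735,0.14,2.3)
```

```text
body [0.5812 0.2736 0.024 ] 0.0001 [0.5815 0.274 ] [0.5795 0.2725]
cap [0.4365 0.1526 0.0319] 0.0003 [0.4366 0.1526] [0.4342 0.1513]
t 7.98 pos [507.8 -27.7 143.1] jaw 2.39 tiltx [ 3.6e-03 -8.0e-04 -1.0e+00] q5 -0.32 gap 74.5 F [-0.1 -0.6  0.6]
 jaw->2.3 twist rad [ 0.0016  0.001  -0.0035] shift cm before [  0.311   8.667 -29.784] after twist [  0.31    8.619 -29.798]
 jaw->362.3 twist rad [ 0.0016  0.001  -0.0035] shift cm before [  0.311   8.667 -29.784] after twist [  0.31    8.619 -29.798]
```

```bash
python3 -m creep '{"linear":[[0,1,-3.3],[0,1,-3.3],[0,1,-3.3],[0,1,-3.3],[0,1,-3.3],[0,1,-3.3],[0,0.9,-3.3],[0,0.9,-3.3],[0,0.9,-3.4],[0,0,0]],"twist":[[0,0,0],[0,0,0],[0,0,0],[0,0,0],[0,0,0],[0,0,0],[0,0,0],[0,0,0],[0,0,0],[0,0,0]],"jaw":[0.9,0.9,0.9,0.9,0.9,0.9,0.9,0.9,0.9,0.9]}' 10; python3 -m creep '{"linear":[[0,0,0],[0,0,0],[0,0,0],[0,0,0],[0,0,0],[0,0,0],[0,0,0],[0,0,0],[0,0,0],[0,0,0],[0,0,0],[0,0,0],[0,0,0],[0,0,0],[0,0,0]],"twist":[[-0.12,0,0],[-0.12,0,0],[-0.12,0,0],[-0.12,0,0],[-0.12,0,0],[-0.12,0,0],[-0.12,0,0],[-0.12,0,0],[-0.12,0,0],[-0.12,0,0],[-0.12,0,0],[-0.12,0,0],[-0.12,0,0],[0,0,0],[0,0,0]],"jaw":[0.9,0.9,0.9,0.9,0.9,0.9,0.9,0.9,0.9,0.9,0.9,0.9,0.9,0.9,0.9]}'
python3 - <<'E'
from g import *
go(0.581,0.2735,0.003,92.3)
E
```

```text
clock: 8.82
tcp_pos: [0.5841, 0.2778, 0.1425]
tcp_rot: [1.182, 1.228, -1.174]
wrist_force: [-0.6, -0.2, 0.5]
finger_gap: 0.0837
clock: 10.07
tcp_pos: [0.583, 0.2722, 0.1426]
tcp_rot: [-0.019, 1.568, 0.019]
wrist_force: [-0.4, -0.2, 0.5]
finger_gap: 0.0838
t 10.07 pos [583.  272.2 142.6] jaw 91.39 tiltx [ 2.4e-03 -3.0e-04 -1.0e+00] q5 -1.33 gap 83.8 F [-0.4 -0.2  0.5]
 jaw->92.3 twist rad [-0.0159  0.0024  0.0003] shift cm before [13.961  0.143 -0.232] after twist [13.961  0.141 -0.196]
 jaw->452.3 twist rad [-0.0159  0.0024  0.0003] shift cm before [13.961  0.143 -0.232] after twist [13.961  0.141 -0.196]
```

```bash
python3 -m creep '{"linear":[[2,0.1,-0.2],[2,0,0],[2,0,0],[2,0,0],[2,0,0],[1,0,0],[1,0,0],[0.8,0,0],[0.5,0,0],[0.4,0,0],[0.2,0,0],[0,0,0],[0,0,0]],"twist":[[-0.016,0,0],[0,0,0],[0,0,0],[0,0,0],[0,0,0],[0,0,0],[0,0,0],[0,0,0],[0,0,0],[0,0,0],[0,0,0],[0,0,0],[0,0,0]],"jaw":[0.9,0.9,0.9,0.9,0.9,0.9,0.9,0.9,0.9,0.9,0.9,0.9,0.9]}' 10
python3 - <<'E'
from g import *
go(0.581,0.2735,0.003,92.3)
E
```

```text
clock: 11.15
tcp_pos: [0.5808, 0.2752, 0.004]
tcp_rot: [-0.036, 1.567, 0.036]
wrist_force: [-0.6, -0.8, 0.4]
finger_gap: 0.0837
t 11.15 pos [580.8 275.2   4. ] jaw 92.64 tiltx [ 3.1e-03  3.0e-04 -1.0e+00] q5 -1.35 gap 83.7 F [-0.6 -0.8  0.4]
 jaw->92.3 twist rad [ 0.006   0.0032 -0.0002] shift cm before [ 0.102 -0.168  0.007] after twist [ 0.102 -0.168  0.009]
 jaw->452.3 twist rad [ 0.006   0.0032 -0.0002] shift cm before [ 0.102 -0.168  0.007] after twist [ 0.102 -0.168  0.009]
```

Squeeze along y, open, turn 90° and squeeze along x.

```bash
python3 -m creep '{"linear":[[0,0,0],[0,0,0],[0,0,0],[0,0,0],[0,0,0],[0,0,0],[0,0,0],[0,0,0],[0,0,0],[0,0,0]],"twist":[[0,0,0],[0,0,0],[0,0,0],[0,0,0],[0,0,0],[0,0,0],[0,0,0],[0,0,0],[0,0,0],[0,0,0]],"jaw":[0.4,0.4,0.4,0.4,0.4,0.4,0.4,0.4,0.4,0.4]}' 10
python3 - <<'E'
from g import *
go()
E
python3 -m creep '{"linear":[[0,0,0],[0,0,0],[0,0,0],[0,0,0],[0,0,0],[-1,0,0],[-1,0,0],[-1,0,0],[0,0,0]],"twist":[[0,0,0],[0,0,0],[0,0,0],[0,0,0],[0,0,0],[0,0,0],[0,0,0],[0,0,0],[0,0,0]],"jaw":[0.9,0.9,0.9,0.9,0.9,0.9,0.9,0.9,0.9]}' 10; python3 -m creep '{"linear":[[0,0,0],[0,0,0],[0,0,0],[0,0,0],[0,0,0],[0,0,0],[0,0,0],[0,0,0],[0,0,0],[0,0,0],[0,0,0],[0,0,0],[0,0,0],[0,0,0],[0,0,0]],"twist":[[0.121,0,0],[0.121,0,0],[0.121,0,0],[0.121,0,0],[0.121,0,0],[0.121,0,0],[0.121,0,0],[0.121,0,0],[0.121,0,0],[0.121,0,0],[0.121,0,0],[0.121,0,0],[0.121,0,0],[0,0,0],[0,0,0]],"jaw":[0.9,0.9,0.9,0.9,0.9,0.9,0.9,0.9,0.9,0.9,0.9,0.9,0.9,0.9,0.9]}'
python3 - <<'E'
from g import *
go(0.581,0.2735,0.003,2.3)
E
```

```text
clock: 11.98
tcp_pos: [0.5806, 0.275, 0.0036]
tcp_rot: [-0.036, 1.568, 0.036]
wrist_force: [-0.7, -1.5, 1.0]
finger_gap: 0.0496
t 11.98 pos [580.6 275.    3.6] jaw 92.65 tiltx [ 0.0025  0.     -1.    ] q5 -1.35 gap 49.6 F [-0.7 -1.5  1. ]
 jaw->92.6 twist rad [0.     0.0025 0.0001] shift cm before [0. 0. 0.] after twist [0. 0. 0.]
clock: 12.73
tcp_pos: [0.5825, 0.2757, 0.0369]
tcp_rot: [-0.035, 1.563, 0.037]
wrist_force: [0.3, 0.5, -0.3]
finger_gap: 0.0834
clock: 13.98
tcp_pos: [0.5806, 0.2751, 0.0339]
tcp_rot: [1.176, 1.229, -1.172]
wrist_force: [-0.3, -0.2, 0.3]
finger_gap: 0.0836
t 13.98 pos [580.6 275.1  33.9] jaw 2.73 tiltx [ 3.e-03  2.e-04 -1.e+00] q5 0.22 gap 83.6 F [-0.3 -0.2  0.3]
 jaw->2.3 twist rad [ 0.0075 -0.0001 -0.003 ] shift cm before [3.092 0.02  0.161] after twist [3.092 0.031 0.161]
 jaw->362.3 twist rad [ 0.0075 -0.0001 -0.003 ] shift cm before [3.092 0.02  0.161] after twist [3.092 0.031 0.161]
```

```bash
python3 -m creep '{"linear":[[1,0,0],[1,0,0],[0.7,0,0],[0.3,0,0],[0,0,0],[0,0,0],[0,0,0],[0,0,0],[0,0,0],[0,0,0],[0,0,0],[0,0,0],[0,0,0],[0,0,0],[0,0,0]],"twist":[[0.008,0,0],[0,0,0],[0,0,0],[0,0,0],[0,0,0],[0,0,0],[0,0,0],[0,0,0],[0,0,0],[0,0,0],[0,0,0],[0,0,0],[0,0,0],[0,0,0],[0,0,0]],"jaw":[0.9,0.9,0.9,0.9,0.9,0.9,0.4,0.4,0.4,0.4,0.4,0.4,0.4,0.4,0.4]}' 15
python3 - <<'E'
from g import *
go(z=0.15)
E
```

```text
clock: 15.23
tcp_pos: [0.5807, 0.2751, 0.0038]
tcp_rot: [1.184, 1.224, -1.181]
wrist_force: [0.1, -0.6, 1.7]
finger_gap: 0.05
t 15.23 pos [580.7 275.1   3.8] jaw 2.07 tiltx [ 2.7e-03  2.0e-04 -1.0e+00] q5 0.23 gap 50.0 F [ 0.1 -0.6  1.7]
 jaw->2.1 twist rad [ 0.     -0.0001 -0.0027] shift cm before [-1.4624e+01  4.0000e-02 -1.0000e-03] after twist [-14.624   0.      0.   ]
```

```bash
python3 -m creep '{"linear":[[-0.5,0,0],[-1,0,0],[-2,0,0],[-2,0,0],[-2,0,0],[-2,0,0],[-2,0,0],[-2,0,0],[-1,0,0],[0,0,0],[0,0,0]],"twist":[[0,0,0],[0,0,0],[0,0,0],[0,0,0],[0,0,0],[0,0,0],[0,0,0],[0,0,0],[0,0,0],[0,0,0],[0,0,0]],"jaw":[0.4,0.4,0.4,0.4,0.4,0.4,0.4,0.4,0.4,0.4,0.4]}' 15
python3 - <<'E'
from g import *
go(z=0.15)
snap("4"); 
p,_=load("scene","4"); a=cv2.resize(p[255:325,275:350,::-1],None,fx=8,fy=8,interpolation=cv2.INTER_CUBIC); cv2.imwrite("pics/n4s.png",a)
p,_=load("top","4"); a=cv2.resize(p[180:240,285:380,::-1],None,fx=8,fy=8,interpolation=cv2.INTER_CUBIC); cv2.imwrite("pics/n4t.png",a)
for n in("top","scene"):
    X=cloud(n,load(n,"4")[1]); m=(X[...,2]>.045)&(X[...,2]<.095)&(abs(X[...,0]-.645)<.04)&(abs(X[...,1]-.025)<.04)
    l=cv2.connectedComponentsWithStats(m.astype(np.uint8),connectivity=8)
    for i in range(1,l[0]):
        q=X[l[1]==i]; print(n,len(q),l[3][i].round(1),q.mean(0).round(4))
E
```

```text
clock: 16.15
tcp_pos: [0.5802, 0.2751, 0.1489]
tcp_rot: [1.184, 1.224, -1.18]
wrist_force: [-0.3, 1.0, -1.8]
finger_gap: 0.0498
t 16.15 pos [580.2 275.1 148.9] jaw 2.06 tiltx [ 3.3e-03  3.0e-04 -1.0e+00] q5 0.23 gap 49.8 F [-0.3  1.  -1.8]
 jaw->2.1 twist rad [ 0.     -0.0002 -0.0033] shift cm before [-0.113  0.    -0.   ] after twist [-0.113  0.     0.   ]
top 13 [304.8 198. ] [0.6663 0.0474 0.0674]
top 15 [322.4 197.9] [0.6678 0.0047 0.0663]
top 13 [305.  215.3] [0.6234 0.0457 0.0688]
top 16 [322.5 215. ] [0.6255 0.0033 0.0676]
scene 51 [306.6 265.2] [0.627  0.0054 0.0627]
scene 53 [291.2 274.5] [0.6697 0.0071 0.0619]
scene 54 [321.4 274.4] [0.6255 0.0486 0.0621]
scene 56 [305.5 284.2] [0.6688 0.0499 0.0618]
```

View pics/n4s.png

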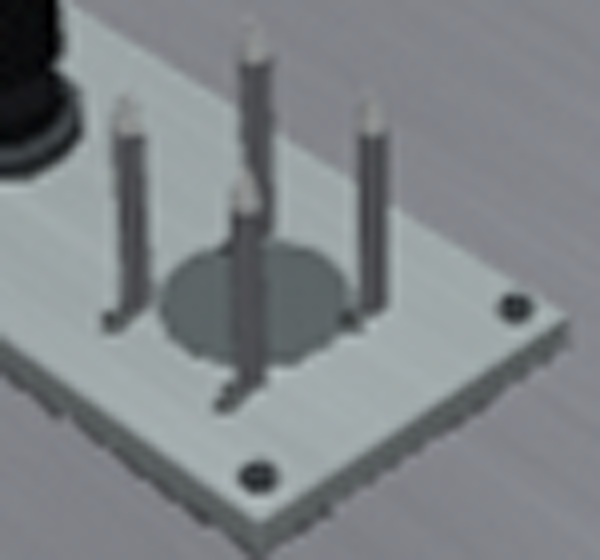

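View pics/n4t.png

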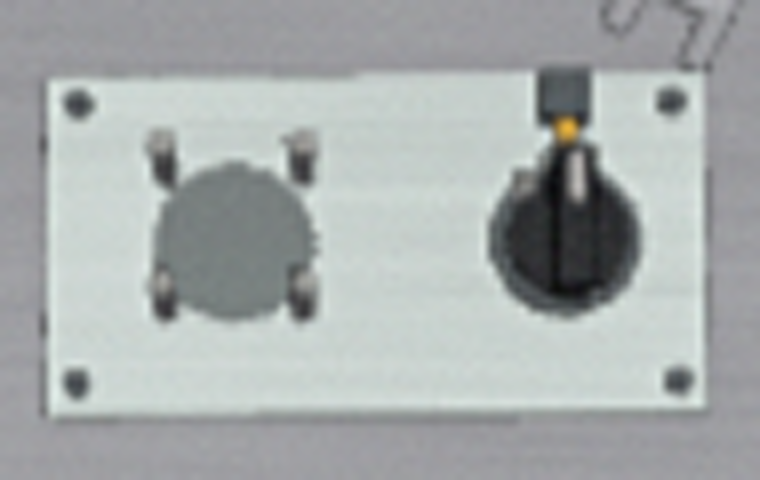

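Run:
```python
from m2 import *
p,_=load("top","4"); print(p[205:215,312:316].reshape(-1,3).mean(0), p[200,330]); p2,_=load("scene","4"); print(p2[292,300:312:3])
a=dark("top","4",(303,200,327,221),160); print(a, plane("top",a[0],.012),plane("top",a[1],.012))
# scene: contour by hand edges of ellipse using crop: leftmost 160, right 352, top 238, bottom 368
u=(256/8-.5+275,303/8-.5+255); print(u,plane("scene",u,.012)); print(tri(a[1],u))
# body's 4 edge points by ray for pocket edges in scene
for q in ((160,300),(352,300),(275,238),(235,368)): print(plane("scene",(q[0]/8-.5+275,q[1]/8-.5+255),.012).round(4))
```

```text
[120.675 127.975 127.55 ] [198 207 206]
[[ 93 101 102]
 [ 86  93  95]
 [ 76  77  82]
 [ 95 102 104]]
(array([313.71920714, 209.98722252]), array([313.74270058, 209.69157124]), array([22.35009193, 23.25468254])) [0.64697031 0.02562704 0.012     ] [0.64773278 0.02558868 0.012     ]
(306.5, 292.375) [0.64530703 0.02382645 0.012     ]
(array([0.64717391, 0.02572228, 0.01425156]), np.float64(0.0004562342609133059))
[0.6627 0.0059 0.012 ]
[0.6264 0.0399 0.012 ]
[0.6241 0.0071 0.012 ]
[0.6659 0.0395 0.012 ]
```

Run:
```python
from g import *
go(0.6463,0.0263,0.1,2.2)
```

```text
t 16.25 pos [579.2 274.7 147. ] jaw 2.06 tiltx [-1.e-04 -7.e-04 -1.e+00] q5 0.23 gap 49.6 F [-0.2 -0.5 -2.4]
 jaw->2.2 twist rad [-0.0024  0.0006  0.0001] shift cm before [ 4.719  5.807 25.065] after twist [ 4.704  5.747 25.081]
 jaw->362.2 twist rad [-0.0024  0.0006  0.0001] shift cm before [ 4.719  5.807 25.065] after twist [ 4.704  5.747 25.081]
```

```bash
python3 -m creep '{"linear":[[0,0.6,2.5],[0,0.6,2.5],[0,0.6,2.5],[0,0.6,2.5],[0,0.6,2.5],[0,0.6,2.5],[0,0.6,2.5],[0,0.6,2.5],[0,0.5,2.5],[0,0.5,2.5],[0,0,0],[0,0,0],[0,0,0]],"twist":[[-0.0024,0,0],[0,0,0],[0,0,0],[0,0,0],[0,0,0],[0,0,0],[0,0,0],[0,0,0],[0,0,0],[0,0,0],[0,0,0],[0,0,0],[0,0,0]],"jaw":[0.4,0.4,0.4,0.4,0.4,0.4,0.4,0.4,0.4,0.4,0.4,0.4,0.4]}' 15
python3 - <<'E'
from g import *
go(0.6463,0.0263,0.09,2.2)
E
```

```text
clock: 17.33
tcp_pos: [0.6468, 0.0278, 0.1472]
tcp_rot: [1.182, 1.228, -1.181]
wrist_force: [0.4, 0.1, -1.5]
finger_gap: 0.0497
t 17.33 pos [646.8  27.8 147.2] jaw 2.17 tiltx [-3.e-04  1.e-03 -1.e+00] q5 -0.17 gap 49.7 F [ 0.4  0.1 -1.5]
 jaw->2.2 twist rad [-0.0006 -0.001   0.0002] shift cm before [ 5.721 -0.058  0.15 ] after twist [ 5.721 -0.059  0.145]
 jaw->362.2 twist rad [-0.0006 -0.001   0.0002] shift cm before [ 5.721 -0.058  0.15 ] after twist [ 5.721 -0.059  0.145]
```

```bash
python3 -m creep '{"linear":[[2,-0.05,0.1],[2,0,0],[1.5,0,0],[0,0,0],[0,0,0],[0,0,0]],"twist":[[0,0,0],[0,0,0],[0,0,0],[0,0,0],[0,0,0],[0,0,0]],"jaw":[0.4,0.4,0.4,0.4,0.4,0.4]}' 15
python3 - <<'E'
from g import *
go(0.6463,0.0263,0.09,2.2)
snap("5")
p,_=load("scene","5"); cv2.imwrite("pics/n5s.png",cv2.resize(p[240:325,260:360,::-1],None,fx=7,fy=7,interpolation=cv2.INTER_CUBIC))
E
```

```text
clock: 17.83
tcp_pos: [0.6477, 0.0273, 0.0944]
tcp_rot: [1.182, 1.225, -1.178]
wrist_force: [0.3, 0.1, -0.7]
finger_gap: 0.0494
t 17.83 pos [647.7  27.3  94.4] jaw 2.27 tiltx [ 3.3e-03  2.0e-04 -1.0e+00] q5 -0.17 gap 49.4 F [ 0.3  0.1 -0.7]
 jaw->2.2 twist rad [ 0.0012 -0.     -0.0033] shift cm before [ 0.441 -0.147  0.094] after twist [ 0.442 -0.145  0.094]
 jaw->362.2 twist rad [ 0.0012 -0.     -0.0033] shift cm before [ 0.441 -0.147  0.094] after twist [ 0.442 -0.145  0.094]
```

View pics/n5s.png

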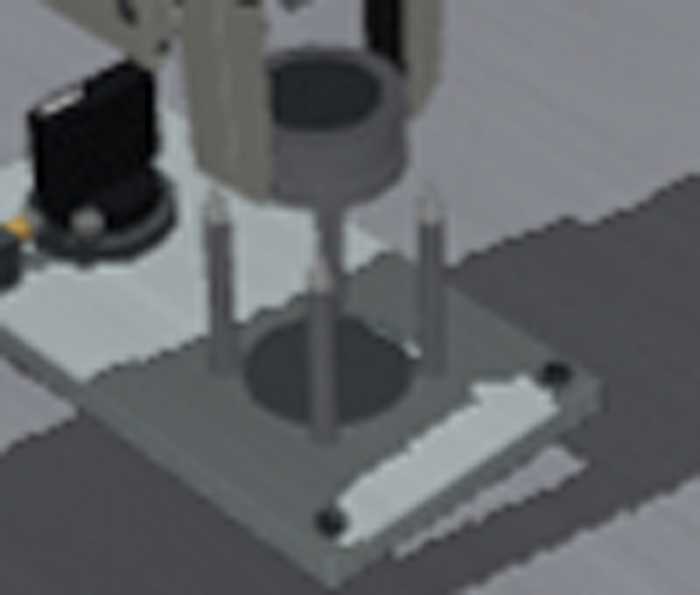

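```bash
python3 -m creep '{"linear":[[0,-0.15,0.1],[0,0,0],[0.5,0,0],[0.5,0,0],[0,0,0],[0,0,0]],"twist":[[0,0,0],[0,0,0],[0,0,0],[0,0,0],[0,0,0],[0,0,0]],"jaw":[0.4,0.4,0.4,0.4,0.4,0.4]}' 15
python3 - <<'E'
from g import *
go(0.6463,0.0263,0.08,2.2)
E
```

```text
clock: 18.43
tcp_pos: [0.6454, 0.0253, 0.0829]
tcp_rot: [1.182, 1.227, -1.18]
wrist_force: [-0.4, 1.0, -0.7]
finger_gap: 0.0495
t 18.43 pos [645.4  25.3  82.9] jaw 2.19 tiltx [ 1.e-03  3.e-04 -1.e+00] q5 -0.17 gap 49.5 F [-0.4  1.  -0.7]
 jaw->2.2 twist rad [-0.0001 -0.0002 -0.001 ] shift cm before [ 0.29   0.094 -0.095] after twist [ 0.29   0.094 -0.095]
 jaw->362.2 twist rad [-0.0001 -0.0002 -0.001 ] shift cm before [ 0.29   0.094 -0.095] after twist [ 0.29   0.094 -0.095]
```

```bash
python3 -m creep '{"linear":[[0,0,0],[0,0,0],[0,0,0],[0,0,0]],"twist":[[0,0,0],[0,0,0],[0,0,0],[0,0,0]],"jaw":[0.4,0.4,0.4,0.4]}' 15;python3 -m creep '{"linear":[[0,0.05,-0.05],[0,0,0],[0,0,0],[0,0,0]],"twist":[[0,0,0],[0,0,0],[0,0,0],[0,0,0]],"jaw":[0.4,0.4,0.4,0.4]}' 15
python3 - <<'E'
from g import *
go(0.6463,0.0263,0.08,2.2)
E
```

```text
clock: 18.77
tcp_pos: [0.6461, 0.0253, 0.0838]
tcp_rot: [1.182, 1.225, -1.179]
wrist_force: [-0.2, 0.2, -1.0]
finger_gap: 0.05
clock: 19.1
tcp_pos: [0.6464, 0.0259, 0.0837]
tcp_rot: [1.182, 1.225, -1.179]
wrist_force: [-0.6, 0.6, -1.7]
finger_gap: 0.0495
t 19.10 pos [646.4  25.9  83.7] jaw 2.20 tiltx [ 2.4e-03  1.0e-04 -1.0e+00] q5 -0.17 gap 49.5 F [-0.6  0.6 -1.7]
 jaw->2.2 twist rad [ 0.0001  0.     -0.0024] shift cm before [ 0.367 -0.01  -0.04 ] after twist [ 0.367 -0.009 -0.04 ]
 jaw->362.2 twist rad [ 0.0001  0.     -0.0024] shift cm before [ 0.367 -0.01  -0.04 ] after twist [ 0.367 -0.009 -0.04 ]
```

```bash
python3 -m creep '{"linear":[[0.3,0,-0.04],[0.3,0,0],[0.3,0,0],[0,0,0],[0,0,0]],"twist":[[0,0,0],[0,0,0],[0,0,0],[0,0,0],[0,0,0]],"jaw":[0.4,0.4,0.4,0.4,0.4]}' 15;python3 -m creep '{"linear":[[0.3,0,0],[0.3,0,0],[0.3,0,0],[0,0,0],[0,0,0]],"twist":[[0,0,0],[0,0,0],[0,0,0],[0,0,0],[0,0,0]],"jaw":[0.4,0.4,0.4,0.4,0.4]}' 15
python3 - <<'E'
from g import *
go(0.6463,0.0263,0.0155,2.2)
E
```

```text
clock: 19.52
tcp_pos: [0.6461, 0.0263, 0.0742]
tcp_rot: [1.182, 1.226, -1.18]
wrist_force: [0.1, -0.2, -1.0]
finger_gap: 0.0497
clock: 19.93
tcp_pos: [0.6462, 0.0263, 0.0653]
tcp_rot: [1.182, 1.226, -1.18]
wrist_force: [-0.8, -0.1, -0.5]
finger_gap: 0.0497
t 19.93 pos [646.2  26.3  65.3] jaw 2.20 tiltx [ 1.7e-03  2.0e-04 -1.0e+00] q5 -0.17 gap 49.7 F [-0.8 -0.1 -0.5]
 jaw->2.2 twist rad [-0.     -0.0001 -0.0017] shift cm before [ 4.979e+00  4.000e-03 -1.000e-03] after twist [ 4.979e+00  1.300e-02 -1.000e-03]
 jaw->362.2 twist rad [-0.     -0.0001 -0.0017] shift cm before [ 4.979e+00  4.000e-03 -1.000e-03] after twist [ 4.979e+00  1.300e-02 -1.000e-03]
```

Inside the posts with no contact force. Continuing down.

```bash
python3 -m creep '{"linear":[[0.5,0,0],[0.5,0,0],[0.5,0,0],[0.5,0,0],[0.5,0,0],[0.5,0,0],[0.5,0,0],[0.5,0,0],[0,0,0],[0,0,0]],"twist":[[0,0,0],[0,0,0],[0,0,0],[0,0,0],[0,0,0],[0,0,0],[0,0,0],[0,0,0],[0,0,0],[0,0,0]],"jaw":[0.4,0.4,0.4,0.4,0.4,0.4,0.4,0.4,0.4,0.4]}' 15;python3 -m creep '{"linear":[[0.3,0,0],[0.3,0,0],[0.2,0,0],[0.1,0,0],[0,0,0],[0,0,0]],"twist":[[0,0,0],[0,0,0],[0,0,0],[0,0,0],[0,0,0],[0,0,0]],"jaw":[0.4,0.4,0.4,0.4,0.4,0.4]}' 15
python3 - <<'E'
from g import *
go(0.6463,0.0263,0.0155,2.2)
E
```

```text
clock: 20.77
tcp_pos: [0.6462, 0.0263, 0.0252]
tcp_rot: [1.182, 1.226, -1.18]
wrist_force: [-0.4, 0.7, -1.1]
finger_gap: 0.0495
clock: 21.27
tcp_pos: [0.6465, 0.0263, 0.0166]
tcp_rot: [1.182, 1.225, -1.179]
wrist_force: [-1.3, -0.4, -2.3]
finger_gap: 0.0496
t 21.27 pos [646.5  26.3  16.6] jaw 2.20 tiltx [ 2.4e-03  1.0e-04 -1.0e+00] q5 -0.17 gap 49.6 F [-1.3 -0.4 -2.3]
 jaw->2.2 twist rad [ 0.     -0.     -0.0024] shift cm before [ 0.114 -0.025 -0.002] after twist [ 0.114 -0.025 -0.002]
 jaw->362.2 twist rad [ 0.     -0.     -0.0024] shift cm before [ 0.114 -0.025 -0.002] after twist [ 0.114 -0.025 -0.002]
```

```bash
python3 -m creep '{"linear":[[0.07,0,0],[0,0,0],[0,0,0],[0,0,0],[0,0,0],[0,0,0],[0,0,0]],"twist":[[0,0,0],[0,0,0],[0,0,0],[0,0,0],[0,0,0],[0,0,0],[0,0,0]],"jaw":[0.4,0.4,0.7,0.7,0.7,0.7,0.7]}' 15;python3 -m creep '{"linear":[[-0.5,0,0],[-1,0,0],[-2,0,0],[-3,0,0],[-3,0,0],[-2,0,0],[-1,0,-1],[0,-3,-2],[0,-3,-2],[0,-3,-2],[0,-3,-2],[0,0,0],[0,0,0]],"twist":[[0,0,0],[0,0,0],[0,0,0],[0,0,0],[0,0,0],[0,0,0],[0,0,0],[0,0,0],[0,0,0],[0,0,0],[0,0,0],[0,0,0],[0,0,0]],"jaw":[0.7,0.7,0.7,0.7,0.7,0.9,0.9,0.9,0.9,0.9,0.9,0.9,0.9]}' 15
python3 - <<'E'
from g import *
go(0.422,0.3155,0.14,92.2)
snap("6")
for n in("top","scene"): cv2.imwrite(f"pics/{n}6.png",load(n,"6")[0][:,:,::-1])
E
```

```text
clock: 21.85
tcp_pos: [0.6467, 0.0263, 0.0161]
tcp_rot: [1.182, 1.225, -1.179]
wrist_force: [-0.1, 0.0, -0.3]
finger_gap: 0.0646
clock: 22.93
tcp_pos: [0.5211, 0.1132, 0.1409]
tcp_rot: [1.18, 1.227, -1.178]
wrist_force: [1.0, -0.5, 1.2]
finger_gap: 0.0834
t 22.93 pos [521.1 113.2 140.9] jaw 2.34 tiltx [ 1.8e-03  3.0e-04 -1.0e+00] q5 -0.04 gap 83.4 F [ 1.  -0.5  1.2]
 jaw->92.2 twist rad [-1.5683e+00  1.3000e-03 -1.6000e-03] shift cm before [  0.081  -9.071 -20.617] after twist [ 0.094 20.594 -9.122]
 jaw->272.2 twist rad [ 1.5733e+00 -1.6000e-03 -1.3000e-03] shift cm before [  0.081  -9.071 -20.617] after twist [  0.094 -20.594   9.122]
 jaw->-87.8 twist rad [ 1.5733e+00 -1.6000e-03 -1.3000e-03] shift cm before [  0.081  -9.071 -20.617] after twist [  0.094 -20.594   9.122]
 jaw->452.2 twist rad [-1.5683e+00  1.3000e-03 -1.6000e-03] shift cm before [  0.081  -9.071 -20.617] after twist [ 0.094 20.594 -9.122]
```

View pics/scene6.png

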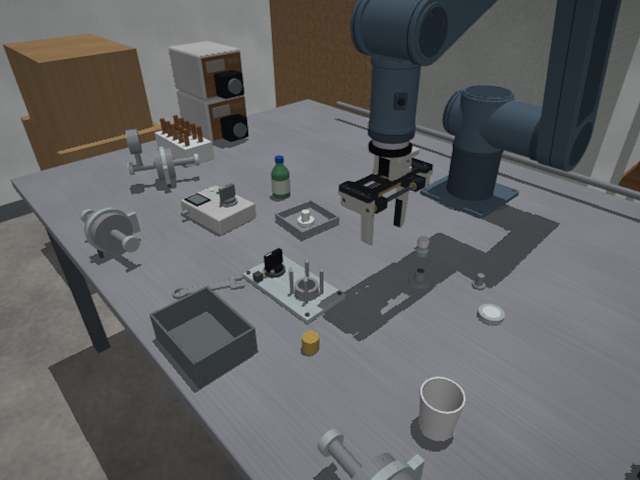

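View pics/top6.png

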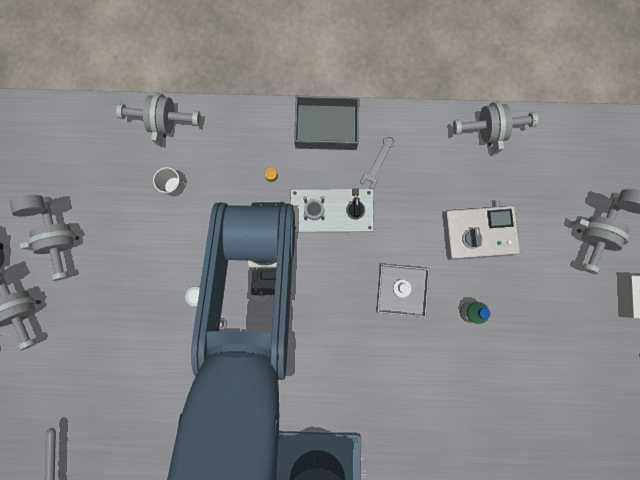

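The body is in the pocket, at top (314,208) and scene (306,288). The carrier is still at scene (491,313). Moving to it.

```bash
python3 -m creep '{"linear":[[0,-1.3,-2.9],[0,-1.3,-2.9],[0,-1.3,-2.9],[0,-1.3,-2.9],[0,-1.3,-3],[0,-1.3,-3],[0,-1.3,-3],[0,0,0],[0,0,0]],"twist":[[0,0,0],[0,0,0],[0,0,0],[0,0,0],[0,0,0],[0,0,0],[0,0,0],[0,0,0],[0,0,0]],"jaw":[0.9,0.9,0.9,0.9,0.9,0.9,0.9,0.9,0.9]}' 10; python3 -m creep '{"linear":[[2,0,0],[2,0,0],[2,0,0],[2,0,0],[2,0,0],[1,0,0],[0,0,0],[0,0,0],[0,0,0],[0,0,0],[0,0,0],[0,0,0],[0,0,0],[0,0,0],[0,0,0],[0,0,0]],"twist":[[-0.12,0,0],[-0.12,0,0],[-0.12,0,0],[-0.12,0,0],[-0.12,0,0],[-0.12,0,0],[-0.12,0,0],[-0.12,0,0],[-0.12,0,0],[-0.12,0,0],[-0.12,0,0],[-0.12,0,0],[-0.12,0,0],[0,0,0],[0,0,0],[0,0,0]],"jaw":[0.9,0.9,0.9,0.9,0.9,0.9,0.9,0.9,0.9,0.9,0.9,0.9,0.9,0.9,0.9,0.9]}'
python3 - <<'E'
from g import *
go(0.4215,0.316,0.003,92.2)
E
```

```text
clock: 23.78
tcp_pos: [0.4246, 0.3151, 0.1403]
tcp_rot: [1.18, 1.226, -1.177]
wrist_force: [0.2, -0.9, -0.4]
finger_gap: 0.0836
clock: 25.12
tcp_pos: [0.4252, 0.3132, 0.0304]
tcp_rot: [-0.018, 1.568, 0.018]
wrist_force: [0.2, 0.5, 0.6]
finger_gap: 0.0835
t 25.12 pos [425.2 313.2  30.4] jaw 91.30 tiltx [ 0.0026 -0.     -1.    ] q5 -1.17 gap 83.5 F [0.2 0.5 0.6]
 jaw->92.2 twist rad [-0.0157  0.0025  0.0001] shift cm before [ 2.734  0.287 -0.374] after twist [ 2.735  0.293 -0.362]
 jaw->452.2 twist rad [-0.0157  0.0025  0.0001] shift cm before [ 2.734  0.287 -0.374] after twist [ 2.735  0.293 -0.362]
```

```bash
python3 -m creep '{"linear":[[0.5,0.3,-0.35],[1,0,0],[0.8,0,0],[0.4,0,0],[0,0,0],[0,0,0],[0,0,0],[0,0,0],[0,0,0],[0,0,0],[0,0,0],[0,0,0],[0,0,0],[0,0,0],[0,0,0]],"twist":[[-0.016,0,0],[0,0,0],[0,0,0],[0,0,0],[0,0,0],[0,0,0],[0,0,0],[0,0,0],[0,0,0],[0,0,0],[0,0,0],[0,0,0],[0,0,0],[0,0,0],[0,0,0]],"jaw":[0.9,0.9,0.9,0.9,0.9,0.9,0.4,0.4,0.4,0.4,0.4,0.4,0.4,0.4,0.4]}' 10
python3 - <<'E'
from g import *
go()
E
python3 -m creep '{"linear":[[0,0,0],[0,0,0],[0,0,0],[0,0,0],[0,0,0],[-1,0,0],[-1,0,0],[0,0,0]],"twist":[[0,0,0],[0,0,0],[0,0,0],[0,0,0],[0,0,0],[0,0,0],[0,0,0],[0,0,0]],"jaw":[0.9,0.9,0.9,0.9,0.9,0.9,0.9,0.9]}' 10; python3 -m creep '{"linear":[[0,0,0],[0,0,0],[0,0,0],[0,0,0],[0,0,0],[0,0,0],[0,0,0],[0,0,0],[0,0,0],[0,0,0],[0,0,0],[0,0,0],[0,0,0],[0,0,0],[0,0,0]],"twist":[[0.121,0,0],[0.121,0,0],[0.121,0,0],[0.121,0,0],[0.121,0,0],[0.121,0,0],[0.121,0,0],[0.121,0,0],[0.121,0,0],[0.121,0,0],[0.121,0,0],[0.121,0,0],[0.121,0,0],[0,0,0],[0,0,0]],"jaw":[0.9,0.9,0.9,0.9,0.9,0.9,0.9,0.9,0.9,0.9,0.9,0.9,0.9,0.9,0.9]}'
python3 - <<'E'
from g import *
go(z=0.003,a=2.2)
E
```

```text
clock: 26.37
tcp_pos: [0.4209, 0.3169, 0.0036]
tcp_rot: [-0.034, 1.568, 0.034]
wrist_force: [0.3, -0.3, 1.6]
finger_gap: 0.05
t 26.37 pos [420.9 316.9   3.6] jaw 92.50 tiltx [ 2.7e-03  2.0e-04 -1.0e+00] q5 -1.18 gap 50.0 F [ 0.3 -0.3  1.6]
 jaw->92.5 twist rad [-0.      0.0027 -0.    ] shift cm before [0. 0. 0.] after twist [0. 0. 0.]
clock: 27.03
tcp_pos: [0.4222, 0.3176, 0.0258]
tcp_rot: [-0.033, 1.565, 0.036]
wrist_force: [0.7, 0.5, 0.5]
finger_gap: 0.0839
clock: 28.28
tcp_pos: [0.421, 0.317, 0.0239]
tcp_rot: [1.178, 1.228, -1.173]
wrist_force: [0.9, -0.3, -0.4]
finger_gap: 0.0837
t 28.28 pos [421.  317.   23.9] jaw 2.58 tiltx [ 3.2e-03  4.0e-04 -1.0e+00] q5 0.39 gap 83.7 F [ 0.9 -0.3 -0.4]
 jaw->2.2 twist rad [ 0.0067 -0.0003 -0.0032] shift cm before [ 2.088e+00 -7.000e-03  1.000e-03] after twist [2.088 0.    0.   ]
 jaw->362.2 twist rad [ 0.0067 -0.0003 -0.0032] shift cm before [ 2.088e+00 -7.000e-03  1.000e-03] after twist [2.088 0.    0.   ]
```

```bash
python3 -m creep '{"linear":[[1,0,0],[0.7,0,0],[0.35,0,0],[0,0,0],[0,0,0],[0,0,0],[0,0,0],[0,0,0],[0,0,0],[0,0,0],[0,0,0],[0,0,0],[0,0,0],[0,0,0]],"twist":[[0.006,0,0],[0,0,0],[0,0,0],[0,0,0],[0,0,0],[0,0,0],[0,0,0],[0,0,0],[0,0,0],[0,0,0],[0,0,0],[0,0,0],[0,0,0],[0,0,0]],"jaw":[0.9,0.9,0.9,0.9,0.9,0.4,0.4,0.4,0.4,0.4,0.4,0.4,0.4,0.4]}' 12; python3 -m creep '{"linear":[[-0.5,0,0],[-1,0,0],[-2,0,0],[-2,0,0],[-2,0,0],[-2,0,0],[-2,0,0],[-2,0,0],[-1,0,0],[0,0,0],[0,0,0]],"twist":[[0,0,0],[0,0,0],[0,0,0],[0,0,0],[0,0,0],[0,0,0],[0,0,0],[0,0,0],[0,0,0],[0,0,0],[0,0,0]],"jaw":[0.4,0.4,0.4,0.4,0.4,0.4,0.4,0.4,0.4,0.4,0.4]}'
python3 - <<'E'
from g import *
go(0.6463,0.0263,0.14,2.2)
E
```

```text
clock: 29.45
tcp_pos: [0.4209, 0.3169, 0.0031]
tcp_rot: [1.184, 1.224, -1.181]
wrist_force: [0.2, -0.3, 1.1]
finger_gap: 0.0495
clock: 30.37
tcp_pos: [0.4205, 0.3169, 0.1482]
tcp_rot: [1.185, 1.224, -1.18]
wrist_force: [-0.0, 0.8, -1.0]
finger_gap: 0.0497
t 30.37 pos [420.5 316.9 148.2] jaw 2.03 tiltx [ 3.3e-03  5.0e-04 -1.0e+00] q5 0.40 gap 49.7 F [-0.   0.8 -1. ]
 jaw->2.2 twist rad [-0.003  -0.0004 -0.0033] shift cm before [ 0.885 21.538 29.837] after twist [ 0.825 21.451 29.901]
 jaw->362.2 twist rad [-0.003  -0.0004 -0.0033] shift cm before [ 0.885 21.538 29.837] after twist [ 0.825 21.451 29.901]
```

```bash
python3 -m creep '{"linear":[[0,1.9,2.7],[0,1.9,2.7],[0,2,2.7],[0,2,2.7],[0,2,2.7],[0,2,2.7],[0,2,2.7],[0,2,2.7],[0,2,2.7],[0,1.9,2.7],[0,1.8,2.7],[0,0,0],[0,0,0],[0,0,0],[0,0,0]],"twist":[[-0.003,0,0],[0,0,0],[0,0,0],[0,0,0],[0,0,0],[0,0,0],[0,0,0],[0,0,0],[0,0,0],[0,0,0],[0,0,0],[0,0,0],[0,0,0],[0,0,0],[0,0,0]],"jaw":[0.4,0.4,0.4,0.4,0.4,0.4,0.4,0.4,0.4,0.4,0.4,0.4,0.4,0.4,0.4]}'
python3 - <<'E'
from g import *
go(0.6465,0.0263,0.09,2.2)
E
```

```text
clock: 31.62
tcp_pos: [0.6453, 0.0293, 0.1474]
tcp_rot: [1.181, 1.228, -1.18]
wrist_force: [0.1, -0.1, -0.7]
finger_gap: 0.0496
t 31.62 pos [645.3  29.3 147.4] jaw 2.25 tiltx [-0.e+00  7.e-04 -1.e+00] q5 -0.17 gap 49.6 F [ 0.1 -0.1 -0.7]
 jaw->2.2 twist rad [ 0.0008 -0.0008  0.    ] shift cm before [5.736 0.105 0.312] after twist [5.736 0.105 0.307]
 jaw->362.2 twist rad [ 0.0008 -0.0008  0.    ] shift cm before [5.736 0.105 0.312] after twist [5.736 0.105 0.307]
```

```bash
python3 -m creep '{"linear":[[2,0.1,0.3],[2,0,0],[1.6,0,0],[0,0,0],[0,0,0],[0,0,0],[0,0,0],[0,0,0]],"twist":[[0,0,0],[0,0,0],[0,0,0],[0,0,0],[0,0,0],[0,0,0],[0,0,0],[0,0,0]],"jaw":[0.4,0.4,0.4,0.4,0.4,0.4,0.4,0.4]}'
python3 - <<'E'
from g import *
go(0.6465,0.0263,0.08,2.2)
E
```

```text
clock: 32.28
tcp_pos: [0.6487, 0.0255, 0.094]
tcp_rot: [1.183, 1.223, -1.177]
wrist_force: [-0.3, 0.9, -0.8]
finger_gap: 0.0494
t 32.28 pos [648.7  25.5  94. ] jaw 2.22 tiltx [ 4.9e-03 -2.0e-04 -1.0e+00] q5 -0.17 gap 49.4 F [-0.3  0.9 -0.8]
 jaw->2.2 twist rad [ 0.0004  0.0004 -0.0049] shift cm before [ 1.4   -0.221 -0.09 ] after twist [ 1.401 -0.214 -0.089]
 jaw->362.2 twist rad [ 0.0004  0.0004 -0.0049] shift cm before [ 1.4   -0.221 -0.09 ] after twist [ 1.401 -0.214 -0.089]
```

```bash
python3 -m creep '{"linear":[[0,0,0],[0,0,0],[0,0,0],[0,0,0]],"twist":[[0,0,0],[0,0,0],[0,0,0],[0,0,0]],"jaw":[0.4,0.4,0.4,0.4]}'; python3 -m creep '{"linear":[[0,-0.15,-0.06],[0,0,0],[0,0,0],[0,0,0],[0,0,0],[0,0,0]],"twist":[[0,0,-0.002],[0,0,0],[0,0,0],[0,0,0],[0,0,0],[0,0,0]],"jaw":[0.4,0.4,0.4,0.4,0.4,0.4]}'
python3 - <<'E'
from g import *
go(0.6465,0.0263,0.08,2.2)
E
```

```text
clock: 32.62
tcp_pos: [0.6479, 0.0252, 0.0926]
tcp_rot: [1.182, 1.225, -1.179]
wrist_force: [0.0, -0.0, -0.5]
finger_gap: 0.0492
clock: 33.12
tcp_pos: [0.6463, 0.0258, 0.0924]
tcp_rot: [1.181, 1.227, -1.181]
wrist_force: [-0.6, -0.8, -0.7]
finger_gap: 0.0493
t 33.12 pos [646.3  25.8  92.4] jaw 2.20 tiltx [ 4.e-04  0.e+00 -1.e+00] q5 -0.17 gap 49.3 F [-0.6 -0.8 -0.7]
 jaw->2.2 twist rad [ 0.     -0.     -0.0004] shift cm before [ 1.244  0.018 -0.044] after twist [ 1.244  0.018 -0.044]
 jaw->362.2 twist rad [ 0.     -0.     -0.0004] shift cm before [ 1.244  0.018 -0.044] after twist [ 1.244  0.018 -0.044]
```

```bash
python3 -m creep '{"linear":[[0.3,0,-0.04],[0.3,0,0],[0.3,0,0],[0.3,0,0],[0.3,0,0],[0.3,0,0],[0,0,0],[0,0,0]],"twist":[[0,0,0],[0,0,0],[0,0,0],[0,0,0],[0,0,0],[0,0,0],[0,0,0],[0,0,0]],"jaw":[0.4,0.4,0.4,0.4,0.4,0.4,0.4,0.4]}';  python3 -m creep '{"linear":[[0.4,0,0],[0.4,0,0],[0.4,0,0],[0.4,0,0],[0.4,0,0],[0.4,0,0],[0.4,0,0],[0.4,0,0],[0,0,0],[0,0,0]],"twist":[[0,0,0],[0,0,0],[0,0,0],[0,0,0],[0,0,0],[0,0,0],[0,0,0],[0,0,0],[0,0,0],[0,0,0]],"jaw":[0.4,0.4,0.4,0.4,0.4,0.4,0.4,0.4,0.4,0.4]}'
python3 - <<'E'
from g import *
go(0.6465,0.0263,0.0372,2.2)
E
```

```text
clock: 33.78
tcp_pos: [0.6461, 0.0263, 0.0741]
tcp_rot: [1.181, 1.227, -1.181]
wrist_force: [-0.8, 0.6, -0.7]
finger_gap: 0.0496
clock: 34.62
tcp_pos: [0.6461, 0.0263, 0.0421]
tcp_rot: [1.181, 1.227, -1.181]
wrist_force: [0.0, 0.8, -0.5]
finger_gap: 0.0494
t 34.62 pos [646.1  26.3  42.1] jaw 2.20 tiltx [-3.e-04  1.e-04 -1.e+00] q5 -0.17 gap 49.4 F [ 0.   0.8 -0.5]
 jaw->2.2 twist rad [-0.     -0.0001  0.0003] shift cm before [ 0.487  0.04  -0.001] after twist [ 0.487  0.04  -0.001]
 jaw->362.2 twist rad [-0.     -0.0001  0.0003] shift cm before [ 0.487  0.04  -0.001] after twist [ 0.487  0.04  -0.001]
```

```bash
python3 -m creep '{"linear":[[0.2,0,0],[0.15,0,0],[0.1,0,0],[0.05,0,0],[0,0,0],[0,0,0]],"twist":[[0,0,0],[0,0,0],[0,0,0],[0,0,0],[0,0,0],[0,0,0]],"jaw":[0.4,0.4,0.4,0.4,0.4,0.4]}'
python3 - <<'E'
from g import *
go(0.6465,0.0263,0.0372,2.2)
E
python3 -m creep '{"linear":[[0,0,0],[0,0,0],[0,0,0],[0,0,0],[0,0,0]],"twist":[[0,0,0],[0,0,0],[0,0,0],[0,0,0],[0,0,0]],"jaw":[0.7,0.7,0.7,0.7,0.7]}'
```

```text
clock: 35.12
tcp_pos: [0.6463, 0.0263, 0.0375]
tcp_rot: [1.181, 1.227, -1.181]
wrist_force: [-0.3, 0.1, -1.0]
finger_gap: 0.0498
t 35.12 pos [646.3  26.3  37.5] jaw 2.20 tiltx [ 4.e-04  0.e+00 -1.e+00] q5 -0.17 gap 49.8 F [-0.3  0.1 -1. ]
 jaw->2.2 twist rad [ 0.      0.     -0.0004] shift cm before [ 0.03   0.015 -0.002] after twist [ 0.03   0.015 -0.002]
 jaw->362.2 twist rad [ 0.      0.     -0.0004] shift cm before [ 0.03   0.015 -0.002] after twist [ 0.03   0.015 -0.002]
clock: 35.53
tcp_pos: [0.6464, 0.0262, 0.0376]
tcp_rot: [1.181, 1.227, -1.18]
wrist_force: [0.2, 1.2, 1.1]
finger_gap: 0.0649
```

```bash
python3 -m creep '{"linear":[[-0.5,0,0],[-1,0,0],[-2,0,0],[-3,0,0],[-3,0,0],[-2,0,0],[0,-3,0],[0,-3,2],[0,-3,2],[0,-3,2],[0,-3,2],[0,0,0],[0,0,0]],"twist":[[0,0,0],[0,0,0],[0,0,0],[0,0,0],[0,0,0],[0,0,0],[0,0,0],[0,0,0],[0,0,0],[0,0,0],[0,0,0],[0,0,0],[0,0,0]],"jaw":[0.7,0.7,0.7,0.7,0.7,0.7,0.7,0.7,0.7,0.7,0.7,0.7,0.7]}'
python3 - <<'E'
from g import *
snap("7")
p,_=load("scene","7"); a=cv2.resize(p[235:325,240:350,::-1],None,fx=3.6,fy=3.6,interpolation=cv2.INTER_CUBIC)
q,_=load("top","7"); b=cv2.resize(q[180:240,285:380,::-1],None,fx=4,fy=4,interpolation=cv2.INTER_CUBIC)
W=np.zeros((600,800,3),np.uint8); W[:a.shape[0],:a.shape[1]]=a; W[:b.shape[0],410:410+b.shape[1]]=b
c=cv2.resize(q[265:345,180:300,::-1],None,fx=3,fy=3); W[345:585,:360]=c; d=cv2.resize(p[220:360,390:520,::-1],None,fx=1.9,fy=1.9); W[330:330+d.shape[0],410:410+d.shape[1]]=d
cv2.imwrite("pics/c7.png",W); go(0.4362,0.1535,0.15,2.2)
E
```

```text
clock: 36.62
tcp_pos: [0.4989, -0.0603, 0.1537]
tcp_rot: [1.184, 1.224, -1.182]
wrist_force: [-0.6, 0.6, 1.0]
finger_gap: 0.0648
t 36.72 pos [500.7 -59.5 153.5] jaw 2.17 tiltx [ 3.e-03 -4.e-04 -1.e+00] q5 -0.38 gap 65.2 F [-0.5  1.2 -0.4]
 jaw->2.2 twist rad [-0.0006  0.0005 -0.0029] shift cm before [  0.325  -5.64  -21.533] after twist [  0.353  -5.626 -21.536]
 jaw->362.2 twist rad [-0.0006  0.0005 -0.0029] shift cm before [  0.325  -5.64  -21.533] after twist [  0.353  -5.626 -21.536]
```

View pics/c7.png

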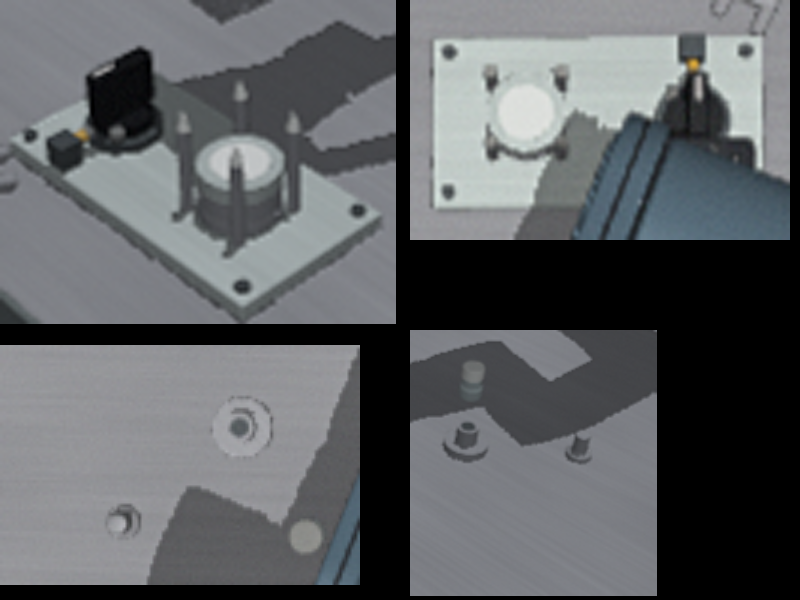

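The carrier sits flat on the body, inside the posts. The cap is unmoved at scene (420,272), top (260,292), and no more carriers are visible. Moving to the cap.

```bash
python3 -m creep '{"linear":[[0,-0.8,-3.1],[0,-0.8,-3.1],[0,-0.8,-3.1],[0,-0.8,-3.1],[0,-0.8,-3.1],[0,-0.8,-3],[0,-0.8,-3],[0,0,0],[0,0,0]],"twist":[[0,0,0],[0,0,0],[0,0,0],[0,0,0],[0,0,0],[0,0,0],[0,0,0],[0,0,0],[0,0,0]],"jaw":[0.5,0.5,0.5,0.5,0.5,0.5,0.5,0.5,0.5]}' 10; python3 -m creep '{"linear":[[2,0,0],[2,0,0],[2,0,0],[2,0,0],[1,0,0],[0,0,0],[0,0,0],[0,0,0],[0,0,0],[0,0,0],[0,0,0],[0,0,0],[0,0,0],[0,0,0],[0,0,0],[0,0,0]],"twist":[[-0.121,0,0],[-0.121,0,0],[-0.121,0,0],[-0.121,0,0],[-0.121,0,0],[-0.121,0,0],[-0.121,0,0],[-0.121,0,0],[-0.121,0,0],[-0.121,0,0],[-0.121,0,0],[-0.121,0,0],[-0.121,0,0],[0,0,0],[0,0,0],[0,0,0]],"jaw":[0.5,0.5,0.5,0.5,0.5,0.5,0.5,0.5,0.5,0.5,0.5,0.5,0.5,0.5,0.5,0.5]}'
python3 - <<'E'
from g import *
go(0.4358,0.1536,0.013,92.2)
E
```

```text
clock: 37.47
tcp_pos: [0.4355, 0.1556, 0.1526]
tcp_rot: [1.178, 1.229, -1.176]
wrist_force: [-0.7, -0.5, 0.1]
finger_gap: 0.0463
clock: 38.8
tcp_pos: [0.4359, 0.1529, 0.0624]
tcp_rot: [-0.029, 1.57, 0.029]
wrist_force: [-0.5, -0.9, 0.1]
finger_gap: 0.0464
t 38.80 pos [435.9 152.9  62.4] jaw 92.10 tiltx [ 7.e-04 -0.e+00 -1.e+00] q5 -1.51 gap 46.4 F [-0.5 -0.9  0.1]
 jaw->92.2 twist rad [-0.0018  0.0007  0.    ] shift cm before [ 4.936  0.068 -0.014] after twist [ 4.936  0.068 -0.01 ]
 jaw->452.2 twist rad [-0.0018  0.0007  0.    ] shift cm before [ 4.936  0.068 -0.014] after twist [ 4.936  0.068 -0.01 ]
```

```bash
python3 -m creep '{"linear":[[1,0.07,0],[1,0,0],[1,0,0],[1,0,0],[0.6,0,0],[0.3,0,0],[0,0,0],[0,0,0],[0,0,0],[0,0,0],[0,0,0],[0,0,0],[0,0,0],[0,0,0],[0,0,0]],"twist":[[0,0,0],[0,0,0],[0,0,0],[0,0,0],[0,0,0],[0,0,0],[0,0,0],[0,0,0],[0,0,0],[0,0,0],[0,0,0],[0,0,0],[0,0,0],[0,0,0],[0,0,0]],"jaw":[0.5,0.5,0.5,0.5,0.5,0.5,0.5,0.5,0.15,0.15,0.15,0.15,0.15,0.15,0.15]}' 8
python3 - <<'E'
from g import *
go()
E
python3 -m creep '{"linear":[[0,0,0],[0,0,0],[0,0,0],[0,0,0],[0,0,0],[-1,0,0],[-1,0,0],[-0.5,0,0],[0,0,0]],"twist":[[0,0,0],[0,0,0],[0,0,0],[0,0,0],[0,0,0],[0,0,0],[0,0,0],[0,0,0],[0,0,0]],"jaw":[0.5,0.5,0.5,0.5,0.5,0.5,0.5,0.5,0.5]}' 10; python3 -m creep '{"linear":[[0,0,0],[0,0,0],[0,0,0],[0,0,0],[0,0,0],[0,0,0],[0,0,0],[0,0,0],[0,0,0],[0,0,0],[0,0,0],[0,0,0],[0,0,0],[0,0,0],[0,0,0]],"twist":[[0.121,0,0],[0.121,0,0],[0.121,0,0],[0.121,0,0],[0.121,0,0],[0.121,0,0],[0.121,0,0],[0.121,0,0],[0.121,0,0],[0.121,0,0],[0.121,0,0],[0.121,0,0],[0.121,0,0],[0,0,0],[0,0,0]],"jaw":[0.5,0.5,0.5,0.5,0.5,0.5,0.5,0.5,0.5,0.5,0.5,0.5,0.5,0.5,0.5]}'
python3 - <<'E'
from g import *
go(z=0.013,a=2.2)
E
```

```text
clock: 40.05
tcp_pos: [0.4355, 0.1539, 0.0137]
tcp_rot: [-0.032, 1.57, 0.032]
wrist_force: [-0.3, -0.5, 3.6]
finger_gap: 0.0234
t 40.05 pos [435.5 153.9  13.7] jaw 92.33 tiltx [ 9.e-04  0.e+00 -1.e+00] q5 -1.51 gap 23.4 F [-0.3 -0.5  3.6]
 jaw->92.3 twist rad [0.     0.0009 0.    ] shift cm before [0. 0. 0.] after twist [0. 0. 0.]
clock: 40.8
tcp_pos: [0.4362, 0.154, 0.0393]
tcp_rot: [-0.032, 1.568, 0.032]
wrist_force: [0.2, 0.2, 0.2]
finger_gap: 0.0466
clock: 42.05
tcp_pos: [0.435, 0.1539, 0.038]
tcp_rot: [1.178, 1.229, -1.178]
wrist_force: [0.2, 0.4, -0.5]
finger_gap: 0.0462
t 42.05 pos [435.  153.9  38. ] jaw 2.41 tiltx [-2.e-04 -1.e-04 -1.e+00] q5 0.06 gap 46.2 F [ 0.2  0.4 -0.5]
 jaw->2.2 twist rad [0.0036 0.0001 0.0002] shift cm before [ 2.5  0.  -0. ] after twist [2.5 0.  0. ]
 jaw->362.2 twist rad [0.0036 0.0001 0.0002] shift cm before [ 2.5  0.  -0. ] after twist [2.5 0.  0. ]
```

```bash
python3 -m creep '{"linear":[[1,0,0],[1,0,0],[0.4,0,0],[0,0,0],[0,0,0],[0,0,0],[0,0,0],[0,0,0],[0,0,0],[0,0,0],[0,0,0],[0,0,0]],"twist":[[0.0036,0,0],[0,0,0],[0,0,0],[0,0,0],[0,0,0],[0,0,0],[0,0,0],[0,0,0],[0,0,0],[0,0,0],[0,0,0],[0,0,0]],"jaw":[0.5,0.5,0.5,0.5,0.5,0.15,0.15,0.15,0.15,0.15,0.15,0.15]}' 20
python3 - <<'E'
from g import *
go()
E
python3 -m creep '{"linear":[[-0.5,0,0],[-1,0,0],[-2,0,0],[-2,0,0],[-2,0,0],[-2,0,0],[-2,0,0],[-2,0,0],[0,0,0],[0,0,0]],"twist":[[0,0,0],[0,0,0],[0,0,0],[0,0,0],[0,0,0],[0,0,0],[0,0,0],[0,0,0],[0,0,0],[0,0,0]],"jaw":[0.15,0.15,0.15,0.15,0.15,0.15,0.15,0.15,0.15,0.15]}'
python3 - <<'E'
from g import *
go(0.6465,0.0263,0.15,2.2)
snap("8")
p,_=load("scene","8"); cv2.imwrite("pics/s8.png",p[100:340,230:530,::-1].repeat(2,0).repeat(2,1))
E
```

```text
clock: 43.05
tcp_pos: [0.4356, 0.154, 0.0147]
tcp_rot: [1.184, 1.225, -1.183]
wrist_force: [0.3, 0.1, 3.2]
finger_gap: 0.0235
t 43.05 pos [435.6 154.   14.7] jaw 2.00 tiltx [ 1.e-03  1.e-04 -1.e+00] q5 0.06 gap 23.5 F [0.3 0.1 3.2]
 jaw->2.0 twist rad [ 0.    -0.    -0.001] shift cm before [0. 0. 0.] after twist [0. 0. 0.]
clock: 43.88
tcp_pos: [0.4357, 0.154, 0.15]
tcp_rot: [1.185, 1.224, -1.182]
wrist_force: [-0.6, -0.1, -0.8]
finger_gap: 0.0231
t 43.88 pos [435.7 154.  150. ] jaw 2.00 tiltx [ 2.5e-03  2.0e-04 -1.0e+00] q5 0.06 gap 23.1 F [-0.6 -0.1 -0.8]
 jaw->2.2 twist rad [-0.0035 -0.0001 -0.0025] shift cm before [ 0.046 20.625 13.498] after twist [-4.0000e-03  2.0578e+01  1.3571e+01]
 jaw->362.2 twist rad [-0.0035 -0.0001 -0.0025] shift cm before [ 0.046 20.625 13.498] after twist [-4.0000e-03  2.0578e+01  1.3571e+01]
```

View pics/s8.png

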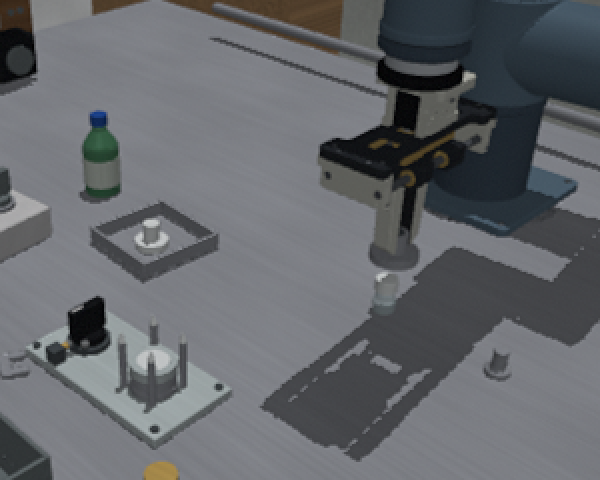

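The cap is held level, at crop (393,252). Carrying it to the nest.

```bash
python3 -m creep '{"linear":[[0,2.5,1.6],[0,2.6,1.7],[0,2.6,1.7],[0,2.6,1.7],[0,2.6,1.7],[0,2.6,1.7],[0,2.6,1.7],[0,2.5,1.6],[0,0,0],[0,0,0],[0,0,0],[0,0,0],[0,0,0],[0,0,0]],"twist":[[-0.0035,0,0],[0,0,0],[0,0,0],[0,0,0],[0,0,0],[0,0,0],[0,0,0],[0,0,0],[0,0,0],[0,0,0],[0,0,0],[0,0,0],[0,0,0],[0,0,0]],"jaw":[0.15,0.15,0.15,0.15,0.15,0.15,0.15,0.15,0.15,0.15,0.15,0.15,0.15,0.15]}'
python3 - <<'E'
from g import *
go(0.6465,0.0263,0.11,2.2)
E
```

```text
clock: 45.15
tcp_pos: [0.6454, 0.0286, 0.1497]
tcp_rot: [1.18, 1.227, -1.18]
wrist_force: [-0.2, 0.1, -1.1]
finger_gap: 0.0231
t 45.15 pos [645.4  28.6 149.7] jaw 2.25 tiltx [ 3.e-04  1.e-04 -1.e+00] q5 -0.17 gap 23.1 F [-0.2  0.1 -1.1]
 jaw->2.2 twist rad [ 0.0008 -0.0001 -0.0003] shift cm before [3.97  0.095 0.238] after twist [3.97  0.096 0.237]
 jaw->362.2 twist rad [ 0.0008 -0.0001 -0.0003] shift cm before [3.97  0.095 0.238] after twist [3.97  0.096 0.237]
```

```bash
python3 -m creep '{"linear":[[1.5,0.1,0.23],[1.5,0,0],[0.9,0,0],[0,0,0],[0,0,0],[0,0,0],[0,0,0],[0,0,0]],"twist":[[0,0,0],[0,0,0],[0,0,0],[0,0,0],[0,0,0],[0,0,0],[0,0,0],[0,0,0]],"jaw":[0.15,0.15,0.15,0.15,0.15,0.15,0.15,0.15]}'
python3 - <<'E'
from g import *
go(0.6465,0.0263,0.0487,2.2)
E
```

```text
clock: 45.82
tcp_pos: [0.6478, 0.0255, 0.1115]
tcp_rot: [1.182, 1.225, -1.18]
wrist_force: [0.3, 0.3, -1.0]
finger_gap: 0.0235
t 45.82 pos [647.8  25.5 111.5] jaw 2.20 tiltx [ 2.e-03 -2.e-04 -1.e+00] q5 -0.17 gap 23.5 F [ 0.3  0.3 -1. ]
 jaw->2.2 twist rad [-0.0001  0.0003 -0.002 ] shift cm before [ 6.276 -0.142 -0.083] after twist [ 6.276 -0.13  -0.081]
 jaw->362.2 twist rad [-0.0001  0.0003 -0.002 ] shift cm before [ 6.276 -0.142 -0.083] after twist [ 6.276 -0.13  -0.081]
```

```bash
python3 -m creep '{"linear":[[0,-0.13,-0.06],[0,0,0],[0,0,0],[0,0,0],[0,0,0],[0,0,0]],"twist":[[0,0,0],[0,0,0],[0,0,0],[0,0,0],[0,0,0],[0,0,0]],"jaw":[0.15,0.15,0.15,0.15,0.15,0.15]}'; python3 -m creep '{"linear":[[0.3,0,0],[0.3,0,0],[0.3,0,0],[0.3,0,0],[0,0,0],[0,0,0],[0,0,0]],"twist":[[0,0,0],[0,0,0],[0,0,0],[0,0,0],[0,0,0],[0,0,0],[0,0,0]],"jaw":[0.15,0.15,0.15,0.15,0.15,0.15,0.15]}';python3 - <<'E'
from g import *
go(0.6465,0.0263,0.0607,2.2)
E
```

```text
clock: 46.32
tcp_pos: [0.6459, 0.0261, 0.1105]
tcp_rot: [1.181, 1.227, -1.181]
wrist_force: [0.8, -0.5, -1.6]
finger_gap: 0.0234
clock: 46.9
tcp_pos: [0.646, 0.0262, 0.0984]
tcp_rot: [1.181, 1.227, -1.181]
wrist_force: [0.5, -0.4, -0.9]
finger_gap: 0.0232
t 46.90 pos [646.   26.2  98.4] jaw 2.20 tiltx [ 3.e-04  0.e+00 -1.e+00] q5 -0.17 gap 23.2 F [ 0.5 -0.4 -0.9]
 jaw->2.2 twist rad [ 0.     -0.     -0.0003] shift cm before [ 3.773  0.053 -0.012] after twist [ 3.773  0.054 -0.012]
 jaw->362.2 twist rad [ 0.     -0.     -0.0003] shift cm before [ 3.773  0.053 -0.012] after twist [ 3.773  0.054 -0.012]
```

```bash
python3 -m creep '{"linear":[[0.3,0.03,0],[0.3,0,0],[0.3,0,0],[0.3,0,0],[0.3,0,0],[0.3,0,0],[0,0,0],[0,0,0]],"twist":[[0,0,0],[0,0,0],[0,0,0],[0,0,0],[0,0,0],[0,0,0],[0,0,0],[0,0,0]],"jaw":[0.15,0.15,0.15,0.15,0.15,0.15,0.15,0.15]}'; python3 -m creep '{"linear":[[0.3,0,0],[0.3,0,0],[0.3,0,0],[0.3,0,0],[0.2,0,0],[0.2,0,0],[0,0,0],[0,0,0]],"twist":[[0,0,0],[0,0,0],[0,0,0],[0,0,0],[0,0,0],[0,0,0],[0,0,0],[0,0,0]],"jaw":[0.15,0.15,0.15,0.15,0.15,0.15,0.15,0.15]}';python3 - <<'E'
from g import *
go(0.6465,0.0263,0.0607,2.2)
E
```

```text
clock: 47.57
tcp_pos: [0.6461, 0.0261, 0.0801]
tcp_rot: [1.181, 1.227, -1.181]
wrist_force: [-0.3, -0.4, -0.6]
finger_gap: 0.0235
clock: 48.23
tcp_pos: [0.6462, 0.0261, 0.0643]
tcp_rot: [1.181, 1.227, -1.181]
wrist_force: [0.6, 0.4, -1.7]
finger_gap: 0.0233
t 48.23 pos [646.2  26.1  64.3] jaw 2.19 tiltx [ 1.e-04  0.e+00 -1.e+00] q5 -0.17 gap 23.3 F [ 0.6  0.4 -1.7]
 jaw->2.2 twist rad [-0.0001 -0.     -0.0002] shift cm before [ 0.361  0.031 -0.015] after twist [ 0.361  0.031 -0.015]
 jaw->362.2 twist rad [-0.0001 -0.     -0.0002] shift cm before [ 0.361  0.031 -0.015] after twist [ 0.361  0.031 -0.015]
```

```bash
python3 -m creep '{"linear":[[0.2,0,0],[0.1,0,0],[0.05,0,0],[0,0,0],[0,0,0],[0,0,0]],"twist":[[0,0,0],[0,0,0],[0,0,0],[0,0,0],[0,0,0],[0,0,0]],"jaw":[0.15,0.15,0.15,0.15,0.15,0.15]}'; python3 -m creep '{"linear":[[0,0,0],[0,0,0],[0,0,0],[0,0,0],[0,0,0]],"twist":[[0,0,0],[0,0,0],[0,0,0],[0,0,0],[0,0,0]],"jaw":[0.5,0.5,0.5,0.5,0.5]}'; python3 -m creep '{"linear":[[-0.5,0,0],[-1,0,0],[-2,0,0],[-3,0,0],[-3,0,0],[0,-3,0],[0,-3,2],[0,-3,2],[0,-3,2],[0,-3,2],[0,0,0],[0,0,0]],"twist":[[0,0,0],[0,0,0],[0,0,0],[0,0,0],[0,0,0],[0,0,0],[0,0,0],[0,0,0],[0,0,0],[0,0,0],[0,0,0],[0,0,0]],"jaw":[0.5,0.5,0.5,0.5,0.5,0.5,0.5,0.5,0.5,0.5,0.5,0.5]}'
python3 - <<'E'
from g import *
snap("9")
p,_=load("scene","9"); a=cv2.resize(p[235:325,240:350,::-1],None,fx=6,fy=6,interpolation=cv2.INTER_CUBIC)
cv2.imwrite("pics/s9.png",a)
p,_=load("top","9"); a=cv2.resize(p[180:240,285:380,::-1],None,fx=8,fy=8,interpolation=cv2.INTER_CUBIC); cv2.imwrite("pics/t9.png",a)
go()
E
```

```text
clock: 48.73
tcp_pos: [0.6463, 0.0261, 0.061]
tcp_rot: [1.181, 1.227, -1.181]
wrist_force: [-0.7, 0.0, -1.2]
finger_gap: 0.0237
clock: 49.15
tcp_pos: [0.6464, 0.0261, 0.0611]
tcp_rot: [1.181, 1.227, -1.181]
wrist_force: [0.4, 0.4, -1.3]
finger_gap: 0.0457
clock: 50.15
tcp_pos: [0.4989, -0.0604, 0.1573]
tcp_rot: [1.184, 1.224, -1.182]
wrist_force: [0.4, -0.0, -0.1]
finger_gap: 0.0462
t 50.25 pos [500.6 -59.7 157. ] jaw 2.16 tiltx [ 3.e-03 -4.e-04 -1.e+00] q5 -0.38 gap 46.3 F [0.1 0.4 0.5]
 jaw->2.2 twist rad [-0.      0.0005 -0.003 ] shift cm before [0. 0. 0.] after twist [0. 0. 0.]
```

View pics/s9.png

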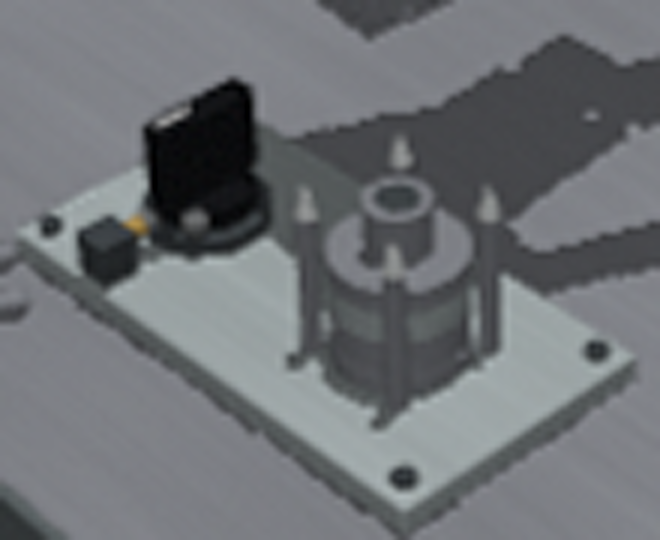

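View pics/t9.png

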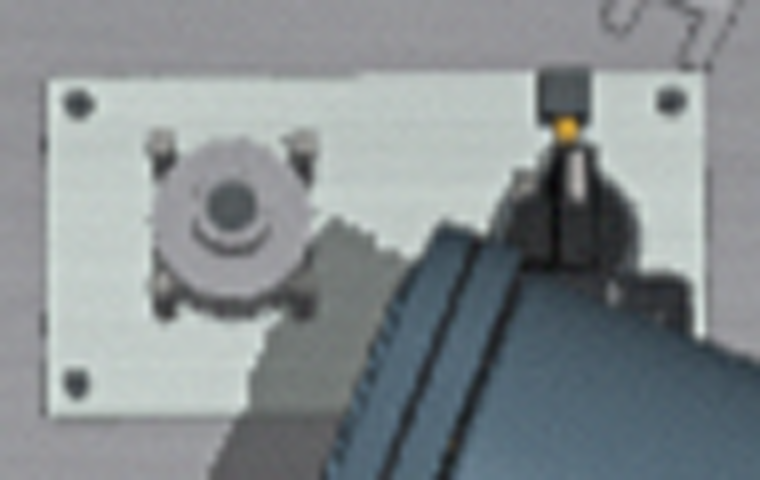

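The stack is complete and square: cap stub up at crop (400,195), and the carrier band and body all sit between the posts. Next is the lock knob, at nest y −60 mm with its bar along nest x.

```bash
python3 -m creep '{"linear":[[0,0,0],[0,0,0],[0,0,0],[0,0,0],[0,0,0],[0,0,0],[0,0,0],[0,0,0],[0,0,0],[0,0,0],[0,0,0],[0,0,0],[0,0,0],[0,0,0],[0,0,0]],"twist":[[-0.121,0,0],[-0.121,0,0],[-0.121,0,0],[-0.121,0,0],[-0.121,0,0],[-0.121,0,0],[-0.121,0,0],[-0.121,0,0],[-0.121,0,0],[-0.121,0,0],[-0.121,0,0],[-0.121,0,0],[-0.121,0,0],[0,0,0],[0,0,0]],"jaw":[0.45,0.45,0.45,0.45,0.45,0.45,0.45,0.45,0.45,0.45,0.45,0.45,0.45,0.45,0.45]}'
python3 - <<'E'
from g import *
go(0.6504,-0.0787,0.1,92.2)
# knob measured: depth points of bar
for n,t in(("top","4"),("scene","9")):
    X=cloud(n,load(n,t)[1]); m=(X[...,2]>.054)&(X[...,2]<.07)&(abs(X[...,0]-.65)<.04)&(abs(X[...,1]+.079)<.04)
    q=X[m]; print(n,len(q),q.mean(0).round(4)); c=np.cov(q[:,:2].T); w,v=np.linalg.eigh(c); print("bar angle",np.degrees(np.arctan2(v[1,1],v[0,1])))
E
```

```text
clock: 51.5
tcp_pos: [0.5004, -0.0589, 0.156]
tcp_rot: [-0.03, 1.57, 0.03]
wrist_force: [-0.4, 0.3, 0.0]
finger_gap: 0.0418
t 51.50 pos [500.4 -58.9 156. ] jaw 92.19 tiltx [ 9.e-04  1.e-04 -1.e+00] q5 -1.95 gap 41.8 F [-0.4  0.3  0. ]
 jaw->92.2 twist rad [-0.0002  0.0009 -0.0001] shift cm before [ 5.608 -2.554 14.906] after twist [ 5.596 -2.556 14.91 ]
 jaw->452.2 twist rad [-0.0002  0.0009 -0.0001] shift cm before [ 5.608 -2.554 14.906] after twist [ 5.596 -2.556 14.91 ]
top 92 [ 0.6497 -0.0792  0.061 ]
bar angle -175.4205594388429
scene 122 [ 0.6513 -0.0762  0.0603]
bar angle 179.67543379970118
```

```bash
python3 -m creep '{"linear":[[0,-0.5,3],[0,-0.5,3],[0,-0.5,3],[0,-0.5,3],[0,-0.5,2.9],[0,0,0],[2,0,0],[2,0,0],[1.6,0,0],[0,0,0],[0,0,0],[0,0,0],[0,0,0],[0,0,0]],"twist":[[0,0,0],[0,0,0],[0,0,0],[0,0,0],[0,0,0],[0,0,0],[0,0,0],[0,0,0],[0,0,0],[0,0,0],[0,0,0],[0,0,0],[0,0,0],[0,0,0]],"jaw":[0.45,0.45,0.45,0.45,0.45,0.45,0.45,0.45,0.45,0.45,0.45,0.45,0.45,0.45]}'
python3 - <<'E'
from g import *
go(0.6504,-0.0787,0.034,92.2)
snap("10")
p,_=load("scene","10"); cv2.imwrite("pics/s10.png",cv2.resize(p[200:330,220:370,::-1],None,fx=4,fy=4,interpolation=cv2.INTER_CUBIC))
E
```

```text
clock: 52.67
tcp_pos: [0.6501, -0.0787, 0.1015]
tcp_rot: [-0.032, 1.568, 0.031]
wrist_force: [0.1, -0.5, -0.2]
finger_gap: 0.0418
t 52.67 pos [650.1 -78.7 101.5] jaw 92.30 tiltx [ 2.8e-03 -7.0e-04 -1.0e+00] q5 -1.90 gap 41.8 F [ 0.1 -0.5 -0.2]
 jaw->92.2 twist rad [0.0017 0.0028 0.0008] shift cm before [6.753e+00 1.000e-03 1.100e-02] after twist [ 6.753e+00 -4.000e-03  3.000e-02]
 jaw->452.2 twist rad [0.0017 0.0028 0.0008] shift cm before [6.753e+00 1.000e-03 1.100e-02] after twist [ 6.753e+00 -4.000e-03  3.000e-02]
```

View pics/s10.png

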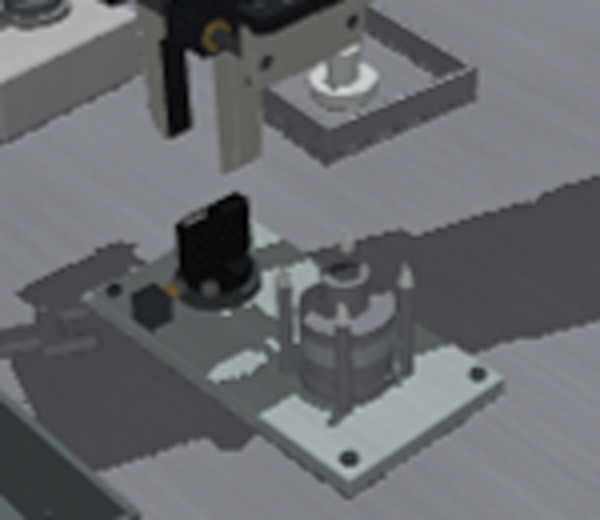

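```bash
python3 -m creep '{"linear":[[1,0,0],[1,0,0],[1,0,0],[1,0,0],[1,0,0],[1,0,0],[0.6,0,0],[0,0,0],[0,0,0],[0,0,0]],"twist":[[0,0,0],[0,0,0],[0,0,0],[0,0,0],[0,0,0],[0,0,0],[0,0,0],[0,0,0],[0,0,0],[0,0,0]],"jaw":[0.45,0.45,0.45,0.45,0.45,0.45,0.45,0.45,0.45,0.45]}'; python3 -m creep '{"linear":[[0,0,0],[0,0,0],[0,0,0],[0,0,0],[0,0,0],[0,0,0],[0,0,0],[0,0,0]],"twist":[[0,0,0],[0,0,0],[0,0,0],[0,0,0],[0,0,0],[0,0,0],[0,0,0],[0,0,0]],"jaw":[0.3,0.2,0.05,0.0,0.0,0,0,0]}' 15
python3 - <<'E'
from g import *
go(0.6504,-0.0787,0.034,92.2); print(monitor.get_obs()["wrist_torque"].round(3))
E
```

```text
clock: 53.6
tcp_pos: [0.6498, -0.0786, 0.0344]
tcp_rot: [-0.032, 1.569, 0.032]
wrist_force: [0.5, -0.1, 0.8]
finger_gap: 0.0417
clock: 54.27
tcp_pos: [0.6495, -0.0791, 0.0343]
tcp_rot: [-0.032, 1.57, 0.031]
wrist_force: [-1.5, -2.7, 2.2]
finger_gap: 0.0118
t 54.27 pos [649.5 -79.1  34.3] jaw 92.31 tiltx [ 9.e-04 -7.e-04 -1.e+00] q5 -1.90 gap 11.8 F [-1.5 -2.7  2.2]
 jaw->92.2 twist rad [0.0019 0.0009 0.0008] shift cm before [0.026 0.035 0.09 ] after twist [0.026 0.035 0.09 ]
 jaw->452.2 twist rad [0.0019 0.0009 0.0008] shift cm before [0.026 0.035 0.09 ] after twist [0.026 0.035 0.09 ]
[-0.435  0.071 -0.086]
```

```bash
python3 -m creep '{"linear":[[0,0,0],[0,0,0],[0,0,0],[0,0,0],[0,0,0],[0,0,0],[0,0,0]],"twist":[[0,0,0],[0,0,0],[0.08,0,0],[0.08,0,0],[0.08,0,0],[0.08,0,0],[0.08,0,0]],"jaw":[0,0,0,0,0,0,0]}' 35
python3 - <<'E'
from g import *
go(); print(monitor.get_obs()["wrist_torque"].round(3))
E
python3 -m creep '{"linear":[[0,0,0],[0,0,0],[0,0,0],[0,0,0],[0,0,0],[0,0,0],[0,0,0],[0,0,0],[0,0,0],[0,0,0]],"twist":[[0.08,0,0],[0.08,0,0],[0.08,0,0],[0.08,0,0],[0.08,0,0],[0.08,0,0],[0.08,0,0],[0.04,0,0],[0,0,0],[0,0,0]],"jaw":[0,0,0,0,0,0,0,0,0,0]}'
python3 - <<'E'
from g import *
go(a=92.3-57.3); print(monitor.get_obs()["wrist_torque"].round(3))
E
```

```text
clock: 54.85
tcp_pos: [0.6495, -0.079, 0.0342]
tcp_rot: [0.285, 1.551, -0.285]
wrist_force: [-0.1, -3.9, 2.8]
finger_gap: 0.0117
t 54.85 pos [649.5 -79.   34.2] jaw 69.19 tiltx [ 9.e-04 -7.e-04 -1.e+00] q5 -1.50 gap 11.7 F [-0.1 -3.9  2.8]
 jaw->69.2 twist rad [0.     0.0011 0.0004] shift cm before [0. 0. 0.] after twist [0. 0. 0.]
[-0.63   0.105 -0.01 ]
clock: 55.68
tcp_pos: [0.6496, -0.0789, 0.0342]
tcp_rot: [0.747, 1.437, -0.747]
wrist_force: [-0.5, -4.6, 1.9]
finger_gap: 0.0121
t 55.68 pos [649.6 -78.9  34.2] jaw 35.11 tiltx [ 1.e-03 -7.e-04 -1.e+00] q5 -0.90 gap 12.1 F [-0.5 -4.6  1.9]
 jaw->35.0 twist rad [ 0.002   0.0012 -0.0005] shift cm before [0. 0. 0.] after twist [0. 0. 0.]
 jaw->395.0 twist rad [ 0.002   0.0012 -0.0005] shift cm before [0. 0. 0.] after twist [0. 0. 0.]
[-0.732  0.036 -0.018]
```

```bash
python3 -m creep '{"linear":[[0,0,0],[0,0,0],[0,0,0],[0,0,0]],"twist":[[0.03,0,0],[0.02,0,0],[0,0,0],[0,0,0]],"jaw":[0,0,0,0]}'
python3 - <<'E'
from g import *
go(); print(monitor.get_obs()["wrist_torque"].round(3))
E
python3 -m creep '{"linear":[[0,0,0],[0,0,0],[0,0,0],[0,0,0],[0,0,0],[-0.5,0,0],[-1,0,0],[-2,0,0],[-3,0,0],[-2,0,0],[0,-3,0],[0,-3,0],[0,-3,0],[0,-3,0],[0,0,0],[0,0,0]],"twist":[[-0.04,0,0],[0,0,0],[0,0,0],[0,0,0],[0,0,0],[0,0,0],[0,0,0],[0,0,0],[0,0,0],[0,0,0],[0,0,0],[0,0,0],[0,0,0],[0,0,0],[0,0,0],[0,0,0]],"jaw":[0,0.45,0.45,0.45,0.45,0.45,0.45,0.45,0.45,0.45,0.45,0.45,0.45,0.45,0.45,0.45]}'
python3 - <<'E'
from g import *
go()
snap("11")
p,_=load("scene","11"); cv2.imwrite("pics/s11.png",cv2.resize(p[180:330,170:370,::-1],None,fx=4,fy=4,interpolation=cv2.INTER_CUBIC))
cv2.imwrite("pics/t11.png",load("top","11")[0][:,:,::-1])
E
```

```text
clock: 56.02
tcp_pos: [0.6496, -0.0789, 0.0342]
tcp_rot: [0.785, 1.423, -0.785]
wrist_force: [-0.3, -5.1, 3.2]
finger_gap: 0.0117
t 56.02 pos [649.6 -78.9  34.2] jaw 32.27 tiltx [ 1.e-03 -8.e-04 -1.e+00] q5 -0.85 gap 11.7 F [-0.3 -5.1  3.2]
 jaw->32.3 twist rad [-0.      0.0013 -0.0004] shift cm before [0. 0. 0.] after twist [0. 0. 0.]
[-0.961 -0.011  0.619]
clock: 57.35
tcp_pos: [0.55, -0.1472, 0.1202]
tcp_rot: [0.758, 1.433, -0.757]
wrist_force: [0.6, 0.4, 0.6]
finger_gap: 0.0418
t 57.35 pos [ 550.  -147.2  120.2] jaw 34.30 tiltx [ 1.9e-03 -3.0e-04 -1.0e+00] q5 -1.06 gap 41.8 F [0.6 0.4 0.6]
 jaw->34.3 twist rad [-0.      0.0013 -0.0014] shift cm before [0. 0. 0.] after twist [0. 0. 0.]
```

View pics/s11.png

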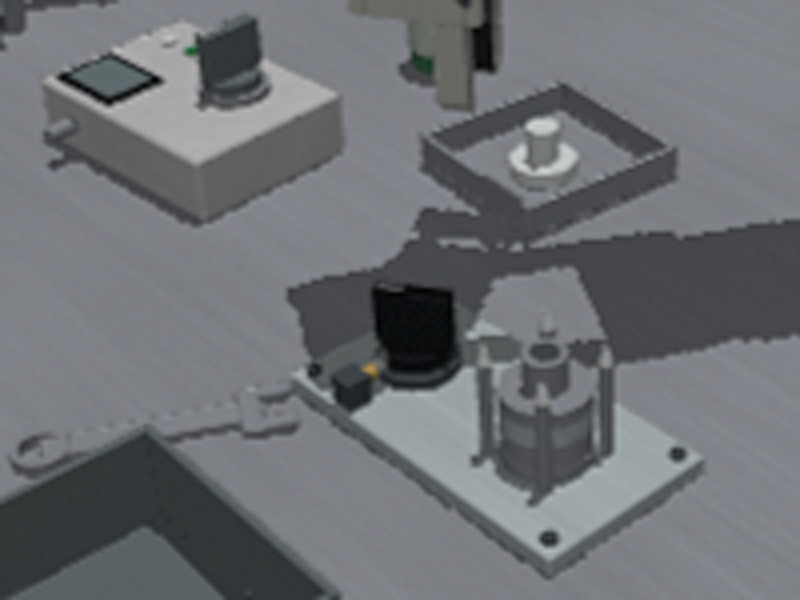

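View pics/t11.png

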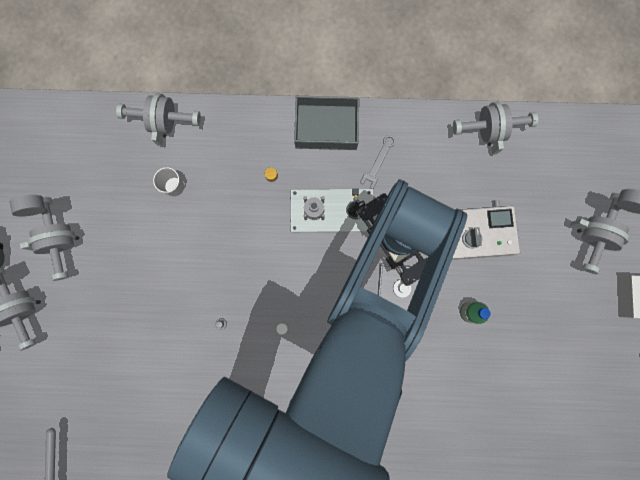

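The scene view shows the knob bar turned (crop (415,325)), and I felt 0.62 N m of torque against its end stop. The stack is undisturbed. Now measuring the start key.

Run:
```python
from m2 import *
for n,t in(("top","0"),("top","3"),("scene","0"),("scene","9")):
    X=cloud(n,load(n,t)[1]); m=(X[...,2]>.086)&(X[...,2]<.105)&(abs(X[...,0]-.59)<.05)&(abs(X[...,1]+.365)<.05)
    q=X[m]; print(n,len(q),q.mean(0).round(4)); c=np.cov(q[:,:2].T); w,v=np.linalg.eigh(c); print(" bar angle",np.degrees(np.arctan2(v[1,1],v[0,1]))%180, np.sqrt(w)*1000)
# console top rectangle from depth
X=cloud("top",load("top","0")[1]); m=(X[...,2]>.04)&(X[...,2]<.056)&(abs(X[...,0]-.6)<.09)&(abs(X[...,1]+.385)<.12)
m=cv2.morphologyEx(m.astype(np.uint8),cv2.MORPH_OPEN,np.ones((5,5)))
c=max(cv2.findContours(m,cv2.RETR_EXTERNAL,cv2.CHAIN_APPROX_NONE)[0],key=cv2.contourArea)
print(cv2.minAreaRect(np.array([plane("top",q,.045)[:2]*1000 for q in c[:,0].astype(float)],np.float32)))
p,_=load("scene","9"); a=cv2.resize(p[170:220,200:260,::-1],None,fx=7,fy=7,interpolation=cv2.INTER_CUBIC)
q,_=load("top","9"); b=cv2.resize(q[215:260,450:500,::-1],None,fx=7,fy=7,interpolation=cv2.INTER_CUBIC)
W=np.zeros((360,780,3),np.uint8); W[:350,:420]=a; W[:315,425:775]=b; cv2.imwrite("pics/key9.png",W)
```

```text
top 109 [ 0.5809 -0.3622  0.0928]
 bar angle 4.582568145676362 [ 3.79813872 12.77008047]
top 106 [ 0.581  -0.3624  0.0929]
 bar angle 5.201697578164584 [ 3.62939599 12.83843976]
scene 74 [ 0.5814 -0.3598  0.0912]
 bar angle 1.4610664441628387 [ 3.75857062 13.17284955]
scene 74 [ 0.5827 -0.3596  0.0913]
 bar angle 6.097749630567904 [ 3.60223659 13.19458944]
((598.8949584960938, -391.0743713378906), (118.78722381591797, 168.7537841796875), 5.962884426116943)
```

View pics/key9.png

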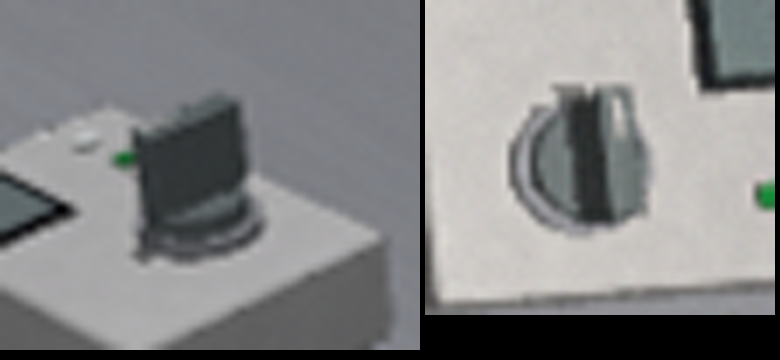

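```bash
python3 -m creep '{"linear":[[-3,0,0],[-3,0,0],[0,0,0],[0,0,0],[0,0,0],[0,0,0],[0,0,0],[0,0,0],[0,0,0],[0,0,0],[0,0,0],[0,0,0]],"twist":[[-0.12,0,0],[-0.12,0,0],[-0.12,0,0],[-0.12,0,0],[-0.12,0,0],[-0.12,0,0],[-0.12,0,0],[-0.12,0,0],[-0.108,0,0],[0,0,0],[0,0,0],[0,0,0]],"jaw":[0.45,0.45,0.45,0.45,0.45,0.45,0.45,0.45,0.45,0.45,0.45,0.45]}'
python3 - <<'E'
from g import *
go(0.581,-0.3622,0.14,95.5)
E
```

```text
clock: 58.45
tcp_pos: [0.5509, -0.1459, 0.1789]
tcp_rot: [-0.076, 1.569, 0.076]
wrist_force: [-0.0, -0.4, 0.7]
finger_gap: 0.0421
t 58.45 pos [ 550.9 -145.9  178.9] jaw 95.52 tiltx [ 6.e-04  1.e-04 -1.e+00] q5 -2.12 gap 42.1 F [-0.  -0.4  0.7]
 jaw->95.5 twist rad [ 0.0003  0.0006 -0.0001] shift cm before [  3.891 -21.824   0.912] after twist [  3.892 -21.823   0.921]
 jaw->455.5 twist rad [ 0.0003  0.0006 -0.0001] shift cm before [  3.891 -21.824   0.912] after twist [  3.892 -21.823   0.921]
```

```bash
python3 -m creep '{"linear":[[0,-2.7,0.1],[0,-2.7,0.1],[0,-2.7,0.1],[0,-2.7,0.1],[0,-2.7,0.1],[0,-2.7,0.1],[0,-2.8,0.2],[0,-2.8,0.1],[0,0,0],[2,0,0],[1.9,0,0],[0,0,0],[0,0,0],[0,0,0],[0,0,0]],"twist":[[0,0,0],[0,0,0],[0,0,0],[0,0,0],[0,0,0],[0,0,0],[0,0,0],[0,0,0],[0,0,0],[0,0,0],[0,0,0],[0,0,0],[0,0,0],[0,0,0],[0,0,0]],"jaw":[0.45,0.45,0.45,0.45,0.45,0.45,0.45,0.45,0.45,0.45,0.45,0.45,0.45,0.45,0.45]}'
python3 - <<'E'
from g import *
go(0.581,-0.3622,0.065,95.5)
snap("12")
p,_=load("scene","12"); cv2.imwrite("pics/s12.png",cv2.resize(p[110:260,150:320,::-1],None,fx=4,fy=4,interpolation=cv2.INTER_CUBIC))
E
```

```text
clock: 59.7
tcp_pos: [0.5815, -0.3626, 0.1416]
tcp_rot: [-0.079, 1.567, 0.076]
wrist_force: [0.5, -0.6, 0.2]
finger_gap: 0.0417
t 59.70 pos [ 581.5 -362.6  141.6] jaw 95.64 tiltx [ 0.0023 -0.0016 -1.    ] q5 -2.39 gap 41.7 F [ 0.5 -0.6  0.2]
 jaw->95.5 twist rad [0.0025 0.0021 0.0018] shift cm before [ 7.658  0.061 -0.066] after twist [ 7.658  0.047 -0.05 ]
 jaw->455.5 twist rad [0.0025 0.0021 0.0018] shift cm before [ 7.658  0.061 -0.066] after twist [ 7.658  0.047 -0.05 ]
```

View pics/s12.png

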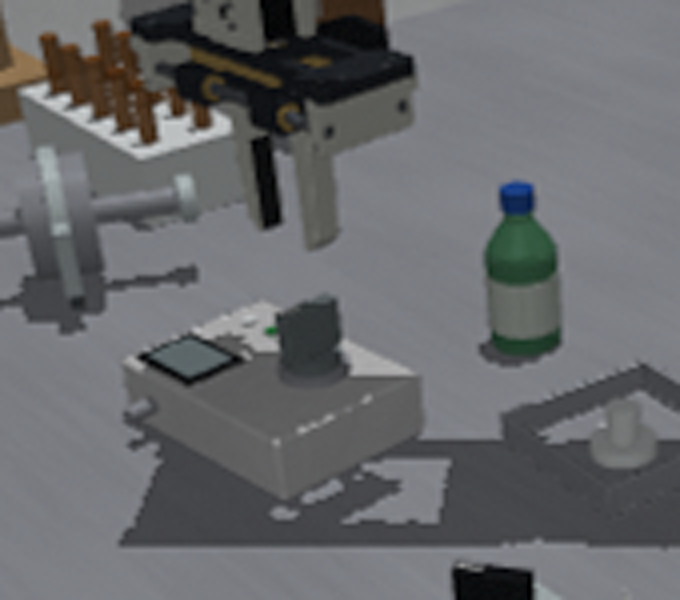

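The jaws straddle the key from above, with the key at crop (310,330). Descending, then closing gently.

```bash
python3 -m creep '{"linear":[[1,0,0],[1,0,0],[1,0,0],[1,0,0],[1,0,0],[1,0,0],[1,0,0],[0.6,0,0],[0,0,0],[0,0,0],[0,0,0]],"twist":[[0,0,0],[0,0,0],[0,0,0],[0,0,0],[0,0,0],[0,0,0],[0,0,0],[0,0,0],[0,0,0],[0,0,0],[0,0,0]],"jaw":[0.45,0.45,0.45,0.45,0.45,0.45,0.45,0.45,0.45,0.45,0.45]}'; python3 -m creep '{"linear":[[0,0,0],[0,0,0],[0,0,0],[0,0,0],[0,0,0],[0,0,0],[0,0,0],[0,0,0]],"twist":[[0,0,0],[0,0,0],[0,0,0],[0,0,0],[0,0,0],[0,0,0],[0,0,0],[0,0,0]],"jaw":[0.3,0.2,0.05,0.0,0.0,0,0,0]}' 15
python3 - <<'E'
from g import *
go(0.581,-0.3622,0.065,95.5); print(monitor.get_obs()["wrist_torque"].round(3))
E
```

```text
clock: 60.72
tcp_pos: [0.5811, -0.3627, 0.0645]
tcp_rot: [-0.078, 1.568, 0.077]
wrist_force: [0.7, -0.5, 0.5]
finger_gap: 0.0419
clock: 61.38
tcp_pos: [0.5809, -0.3633, 0.0642]
tcp_rot: [-0.078, 1.568, 0.076]
wrist_force: [0.9, -3.8, -0.4]
finger_gap: 0.012
t 61.38 pos [ 580.9 -363.3   64.2] jaw 95.63 tiltx [ 0.001  -0.0013 -1.    ] q5 -2.39 gap 12.0 F [ 0.9 -3.8 -0.4]
 jaw->95.5 twist rad [0.0023 0.0009 0.0014] shift cm before [-0.078  0.104  0.017] after twist [-0.078  0.104  0.017]
 jaw->455.5 twist rad [0.0023 0.0009 0.0014] shift cm before [-0.078  0.104  0.017] after twist [-0.078  0.104  0.017]
[-0.516 -0.035  0.046]
```

```bash
python3 -m creep '{"linear":[[0,0,0],[0,0,0],[0,0,0],[0,0,0],[0,0,0],[0,0,0],[0,0,0],[0,0,0],[0,0,0],[0,0,0],[0,0,0],[0,0,0],[0,0,0],[0,0,0],[0,0,0]],"twist":[[0,0,0],[0,0,0],[0.08,0,0],[0.08,0,0],[0.08,0,0],[0.08,0,0],[0.08,0,0],[0.08,0,0],[0.08,0,0],[0.08,0,0],[0.08,0,0],[0.08,0,0],[0.08,0,0],[0.08,0,0],[0.08,0,0]],"jaw":[0,0,0,0,0,0,0,0,0,0,0,0,0,0,0]}' 35
python3 - <<'E'
from g import *
go(); print(monitor.get_obs()["wrist_torque"].round(3))
E
```

```text
clock: 62.63
tcp_pos: [0.5807, -0.3639, 0.0642]
tcp_rot: [0.735, 1.44, -0.738]
wrist_force: [-0.5, -5.6, 0.2]
finger_gap: 0.0118
t 62.63 pos [ 580.7 -363.9   64.2] jaw 35.85 tiltx [ 7.0e-04 -2.4e-03 -1.0e+00] q5 -1.35 gap 11.8 F [-0.5 -5.6  0.2]
 jaw->35.9 twist rad [0.     0.0024 0.0008] shift cm before [0. 0. 0.] after twist [0. 0. 0.]
[-1.029  0.071  0.647]
```

```bash
python3 -m creep '{"linear":[[0,0,0],[0,0,0],[0,0,0],[0,0,0],[0,0,0],[0,0,0],[0,0,0],[0,0,0],[0,0,0],[0,0,0],[0,0,0],[0,0,0],[0,0,0]],"twist":[[0,0,0],[0,0,0],[0,0,0],[0,0,0],[0,0,0],[0,0,0],[0,0,0],[0,0,0],[0,0,0],[0,0,0],[0,0,0],[0,0,0],[0,0,0]],"jaw":[0,0,0,0,0,0,0.85,0.85,0.85,0.85,0.85,0.85,0.85]}'; python3 -m creep '{"linear":[[-1,0,0],[-2,0,0],[-3,0,0],[-3,0,0],[-3,0,0],[0,0,-2],[0,3,-2],[0,3,-2],[0,3,0],[0,3,0],[0,0,0],[0,0,0]],"twist":[[0,0,0],[0,0,0],[0,0,0],[0,0,0],[0,0,0],[0,0,0],[0,0,0],[0,0,0],[0,0,0],[0,0,0],[0,0,0],[0,0,0]],"jaw":[0.85,0.85,0.85,0.85,0.85,0.85,0.85,0.85,0.85,0.85,0.85,0.85]}'
python3 - <<'E'
from g import *
go()
snap("13")
for n in("scene","top"): cv2.imwrite(f"pics/{n}13.png",load(n,"13")[0][:,:,::-1])
E
```

```text
clock: 63.72
tcp_pos: [0.5805, -0.3615, 0.0635]
tcp_rot: [0.735, 1.444, -0.733]
wrist_force: [-0.4, -0.7, -0.4]
finger_gap: 0.054
clock: 64.72
tcp_pos: [0.6432, -0.2417, 0.1844]
tcp_rot: [0.732, 1.443, -0.732]
wrist_force: [-0.4, 0.1, 0.0]
finger_gap: 0.0791
t 64.72 pos [ 643.2 -241.7  184.4] jaw 36.23 tiltx [ 5.e-04 -0.e+00 -1.e+00] q5 -1.15 gap 79.1 F [-0.4  0.1  0. ]
 jaw->36.2 twist rad [-0.      0.0003 -0.0004] shift cm before [0. 0. 0.] after twist [0. 0. 0.]
```

View pics/scene13.png

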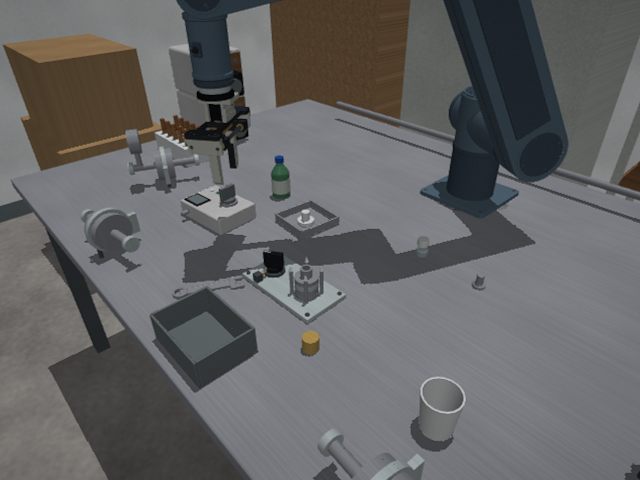

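View pics/top13.png

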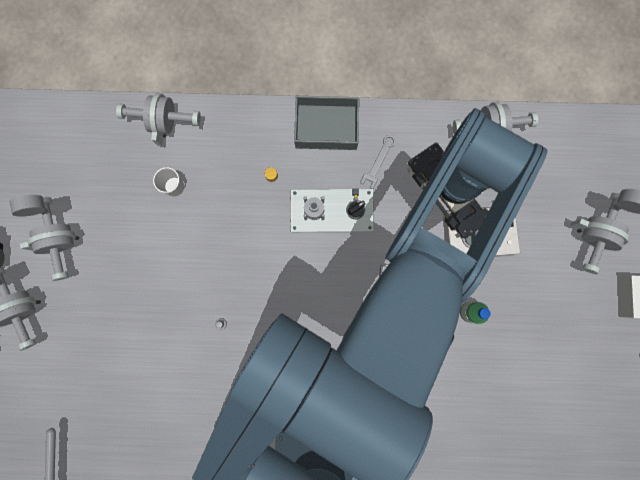

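Key released; the arm is clear. Last check: the knob and key angles, the stack height and the bystanders.

Run:
```python
from m2 import *
def bar(n,t,z0,z1,x,y):
    X=cloud(n,load(n,t)[1]); m=(X[...,2]>z0)&(X[...,2]<z1)&(abs(X[...,0]-x)<.035)&(abs(X[...,1]-y)<.035); q=X[m]
    w,v=np.linalg.eigh(np.cov(q[:,:2].T)); return len(q),q.mean(0).round(4),round(float(np.degrees(np.arctan2(v[1,1],v[0,1]))%180),1)
print("knob top 4->13",bar("top","4",.054,.07,.65,-.079),bar("top","13",.054,.07,.65,-.079)); print("knob scene",bar("scene","9",.054,.07,.65,-.079),bar("scene","13",.054,.07,.65,-.079))
print("key scene",bar("scene","9",.086,.105,.581,-.362),bar("scene","13",.086,.105,.581,-.362))
for n in("top","scene"):
    X=cloud(n,load(n,"13")[1]); m=(np.hypot(X[...,0]-.6464,X[...,1]-.0262)<.012)&(X[...,2]>.06); q=X[m]; print(n,"cap stub z",np.percentile(q[:,2],[50,95]).round(4))
    m=(abs(np.hypot(X[...,0]-.6464,X[...,1]-.0262)-.018)<.003)&(X[...,2]>.048)&(X[...,2]<.064); q=X[m]
    A=np.c_[q[:,:2]-[.6464,.0262],np.ones(len(q))]; print("  disc plane",np.linalg.lstsq(A,q[:,2],rcond=None)[0].round(4),len(q))
p0,p1=load("scene","9")[0],load("scene","13")[0]
p=p1; a=cv2.resize(p[235:325,240:350,::-1],None,fx=5,fy=5,interpolation=cv2.INTER_CUBIC)
b=cv2.resize(load("top","13")[0][180:240,285:380,::-1],None,fx=2.5,fy=2.5,interpolation=cv2.INTER_CUBIC)
W=np.zeros((460,800,3),np.uint8); W[:450,:550]=a; W[:150,555:555+b.shape[1]]=b; c=cv2.resize(p[170:220,200:260,::-1],None,fx=4,fy=4); W[160:360,555:795]=c
cv2.imwrite("pics/fin13.png",W)
```

```text
knob top 4->13 (92, array([ 0.6497, -0.0792,  0.061 ]), 4.6) (93, array([ 0.65  , -0.0793,  0.062 ]), 124.3)
knob scene (122, array([ 0.6513, -0.0762,  0.0603]), 179.7) (124, array([ 0.6508, -0.0757,  0.0603]), 125.3)
key scene (74, array([ 0.5827, -0.3596,  0.0913]), 6.1) (70, array([ 0.5822, -0.3594,  0.0915]), 2.9)
top cap stub z [0.0767 0.0804]
  disc plane [0.038  0.007  0.0566] 107
scene cap stub z [0.0757 0.0782]
  disc plane [0.0195 0.0108 0.0567] 66
```

View pics/fin13.png

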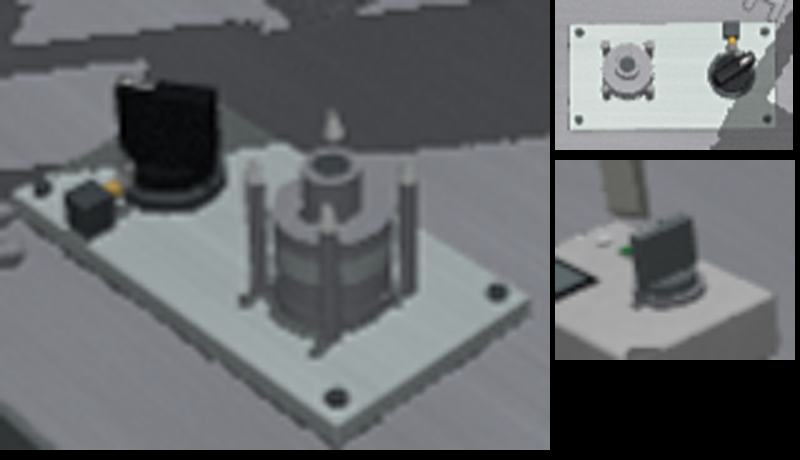

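```bash
python3 -m creep '{"linear":[[0,0,0],[0,0,0],[0,0,0],[0,0,0]],"twist":[[0,0,0],[0,0,0],[0,0,0],[0,0,0]],"jaw":[0.85,0.85,0.85,0.85]}'; python3 -c "
from cell import robot; print(robot.hand_in())"
```

```text
clock: 65.15
tcp_pos: [0.6419, -0.2441, 0.1841]
tcp_rot: [0.735, 1.442, -0.735]
wrist_force: [-0.5, -1.1, 0.3]
finger_gap: 0.0789
the job is handed in; nothing more can be done
None
```

The job is done and handed in at about 65 s of the 210 s allowed; no verdict is reported. The plug is in the steel tray. The filter body, the one carrier on the bench and the cap (stub up) are stacked between the guide posts. After that I turned the lock knob to its end stop, then held the start key at its stop for about 0.5 s and let it spring back.

**Last checks:**
- **Stack:** the cap's disc top measured 56.6 mm and its stub top about 76 mm, against 56 and 76 mm expected. That agrees with all the parts being fully down.
- **Flatness:** the plane fitted to the cap's disc tilted 1–2°, and the two cameras disagreed on it. I put this down to depth noise, because the pictures show the parts lying flat.
- **Lock knob:** it turned about 57–60° clockwise by the top camera and by the wrist reading. The scene camera read 54°, which I trust less. I felt about 0.6 N m against the end stop.
- **Start key:** I felt about 0.65 N m at the stop. Afterwards it was back at its rest angle, reading 2.9° against 6.1° before, which is within that camera's scatter.
- **Bystanders and knocks:** the bystanders looked unmoved, and I saw no part get knocked aside.

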